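# Fetch the stone from behind and lock it in the holder

### The arm

A 6-joint arm with a two-finger parallel gripper is mounted at the origin on a cart in front of the work surface, level with it; the furniture and walls round the work are solid. World frame = base frame: x ahead of the robot, y to its left, z up, the work surface at z = 0. Lengths are in m, angles in rad, forces in N, time in s.
With the tool pointing down it reaches from about 0.275 to 0.975 m from the base axis. Payload 8.4 kg.
Tool frame: the origin (TCP) lies between the finger pads; the fingertips stand 25 mm ahead of it and the grasp point (between the pads) lies 6 mm ahead of it; z points along the fingers, y is the line along which they close (so a half turn about z gives the same grasp; the last joint's range is limited). The gripper opens to 92 mm and grips with 3 to 60 N. Pads are 20 mm wide; open, the fingers measure 128 mm over their backs; the gripper's body (75 mm by 189 mm) begins 69 mm behind the grasp point.
Start: joints at [-1.117, 0.353, 1.633, -0, 1.155, -0.002], TCP at [0.275, -0.561, 0.209] pointing down, gripper open.
Joint ranges: [-2.63, 2.63], [-0.92, 2.1], [0.06, 2.66], [-1.3, 4.44], [0, 2.69], [-3.02, 3.02]. Speed limits (rad/s): [2.22, 2.22, 2.79, 3.14, 3.14, 3.14].

### API

Orientations are given as [roll, pitch, yaw] about the fixed x, y, z axes, in that order (R = Rz(yaw) Ry(pitch) Rx(roll)).
In Python, from cell import * gives the robot as it stands. The module is installed in compiled form; this text tells all that it offers.
- The arm moves only by the shell command python3 -m pendant 'ROWS' [FORCE]. ROWS is JSON, a list of rows, each a list of 7 numbers: the turn, a rotation vector about the tool's x, y, z in rad, then the shift along the tool's x, y, z in cm, then the gripper's target within -1 to 1 (fully open at 1, half-way at 0, shut at -1). In form: [[ax, ay, az, x, y, z, jaw], ...]. A call has 1 to 10 rows; each row is the pose to reach, as a shift and turn from the pose commanded when the call began, along the tool's axes at that moment; what a row does not reach only later rows make up. A row lasts 1/8 s, in which the tool goes at most 62.5 mm and 10.7 degrees, less where a joint would pass 70% of its speed; a pose out of reach is approached as far as the arm can. A call with a gripper value outside its range is refused whole. The fingers move at their own pace and stop on an object; FORCE is the grip in N (left out, the last holds). Time passes only in rows, so rows that repeat a pose let the fingers close. It gives the time, the measured TCP pose, the force, the opening and the grip force at its end, in the units of the state.
- get_state(): the state, without advancing time (a new reading comes with each control period).
- camera(name): name is "side" or "top" or "wrist"; returns the picture (420x560x3 uint8, red, green, blue); there is no depth.
- get_calibration(name): a dict with "fovy" (degrees; the focal length in pixels is half the picture's height over the tangent of half this angle, whatever the lens; pixels are square), "cx", "cy" (the principal point, pixels), "position" and "rotation" of the camera in the world; the wrist camera has in their place "hand_eye" (4x4, takes a point from camera to tool coordinates, whose origin is the TCP and whose axes are the flange's). Camera axes: x right, y down, z forward; pixel columns grow to the right and rows downward; lengths in m; the calibration is good to about 2 mm. A picture is of the moment at which its call begins: read the wrist's pose just before it. get_calibration takes no time and is no camera call.
- job_done(): hands the job in; it is judged then, once.
The state is a dict: "time_s": time; "joint_pos": joint angles; "joint_velocities": joint speeds; "joint_efforts": joint torques, N m; "ee_pos": TCP position; "ee_rot": TCP orientation; "wrist_force": force on the tool from outside, world axes, zero at the start; "moment": the same for the moment, N m; "gripper_width": opening from 0.0 (shut) to 1.0 (fully open); "grip_force": force on a finger pad.
Only numpy, scipy, OpenCV 4.12 (cv2) and the standard library are available. Lean on these libraries where they do the work, as an engineer would, in place of code of your own. Each camera call takes 0.05 s, during which the arm holds its last target. There are 200 camera calls.

### The job

Clear the yellow tape measure and the white oil bottle out of the blue tray and stand both on the green mat; only then fetch the grey whetstone from behind them and lay it lengthwise, centred across its width, on the white stone holder, up against the plain end stop. Press the dark wooden wedge firmly down into the gap left at the other end, its slanted face on the slanted stop, until the stone is locked tight, and put the tape measure and the bottle back upright, each on the very spot in the tray where it stood at first. Leave the other things on the bench alone.

Things in the scene. Friction and masses are not known exactly. Their poses are not given: they have to be found in the camera images.
- tape: yellow tape measure with black trim, 47 x 79 x 64 mm (x, y, z), 0.2 kg, standing in the tray in front of the grey stone; origin: centre of its underside, z up. The case (x +-21, y -22..39, up to z = 58) is gripped across its two flat sides, along x (42 mm); the low black tab at its -y end reaches y = -36 and z = 13.
- bottle: white oil bottle with red cap, 36 mm diameter, 94 mm high (body to z = 72), 60 g, standing in the tray in front of the grey stone, beside the tape measure (left or right of it); origin: centre of its underside, z up. Grip the body.
- grey_stone: grey whetstone, 50 x 150 x 20 mm (x, y, z), about 0.35 kg, lying at the back of the tray; origin: centre of its underside, y along its length. Gripped across its width (x). It has no front or back.
- wedge: wedge of dark wood standing on its narrow foot, 40 wide (x), 48 high, 60 g. Origin: centre of the foot, z up. Foot y -9..9 mm; the +y face is upright, the -y face slants outward 0.3 mm per mm up to z = 28; above that a straight head (x +-20, y -17.4..9, z 28..48) to grip across x (40 mm). Its start yaw is within 0.5 rad of the holder's, the same way round. When in place it has the holder's yaw.
- tray: flat blue tray, fixed, 124 x 184 mm (x, y), floor 4 mm thick, rims 14 mm high along its left and right sides only, open at the front (-x, toward the robot) and at the back. Origin: centre of its underside. The stone lies at the back (x about 34 mm, the bench behind it is free); tape measure and bottle stand side by side close in front of it (x about -23, y about +42 and -42 mm).
- mat: bright green rubber mat, fixed on the bench right of the tray, 76 x 136 x 6 mm (x, y, z), the side area for the cleared things; origin: centre of its underside, so its top is at z = 6 mm.
- holder: fixed stone holder: white board 58 x 228 mm, top at z = 14, y along it; origin: centre of underside. +y end: plain stop, inner face y = 85, top z = 30. -y end: slanted stop, inner face from y = -82.1 at the board out to -88.1 at its top, z = 34. Stone home: centre y = 10. Wedge home: foot centre y = -74, z about 17; about 15 N on its head drives it down and shifts the stone the last few mm.
- cup: white tin cup standing beyond the tray, 65 mm diameter, 56 mm high, a bystander; origin: centre of its underside.
- roll: roll of beige masking tape lying beyond the tray, 54 mm diameter, 25 mm high, a bystander; origin: centre of its underside.
- wax: dark red wax bar lying far to the right, under an overhead shelf whose front edge hangs 0.68 m above the bench there, 35 x 105 x 24 mm, a bystander; origin: centre of its underside.

How it is judged:
By the outcome, as a careful person would: the job done as asked, in the order asked, and still so for the second after the job is handed in, with the robot touching nothing.
It also fails if it takes over 144 s, if anything falls off the work surface, if the arm or the gripper's body presses on something with over 40 N, if the wrist force passes 120 N, or if a joint passes its speed limit or range.

## Working session

There is one attempt and no reset: what is moved stays moved. The work goes in short steps, Python scripts to look and compute and a shell command to move; the robot and the scene stay as the last step left them, time stands still between calls to the robot, and variables do not carry over. Pictures are saved under pics/ and viewed, at most 14 in all, crops included, and the job is handed in when it is done.

```bash
mkdir -p pics; cat > h.py <<'E'
from cell import *
import numpy as np, cv2
from scipy.spatial.transform import Rotation as R
def cam(name):
    s=get_state(); im=camera(name); c=get_calibration(name)
    f=im.shape[0]/2/np.tan(np.radians(c['fovy'])/2)
    if name=='wrist':
        T=np.eye(4);T[:3,:3]=R.from_euler('xyz',s['ee_rot']).as_matrix();T[:3,3]=s['ee_pos']
        M=T@np.array(c['hand_eye'])
    else:
        M=np.eye(4);r=np.array(c['rotation']);M[:3,:3]=r if r.shape==(3,3) else R.from_euler('xyz',r).as_matrix();M[:3,3]=c['position']
    return im,(f,c['cx'],c['cy'],M)
def ray(k,uv,z):
    f,cx,cy,M=k; uv=np.atleast_2d(uv).astype(float)
    d=np.c_[(uv[:,0]-cx)/f,(uv[:,1]-cy)/f,np.ones(len(uv))]@M[:3,:3].T
    t=(z-M[2,3])/d[:,2]
    return (M[:3,3]+t[:,None]*d)
def proj(k,P):
    f,cx,cy,M=k; q=(np.atleast_2d(P)-M[:3,3])@M[:3,:3]
    return np.c_[f*q[:,0]/q[:,2]+cx,f*q[:,1]/q[:,2]+cy]
def save(im,n): cv2.imwrite('pics/'+n,im[:,:,::-1])
E
python3 - <<'E'
from h import *
s=get_state();print(s)
for n in('top','side','wrist'):
    print(n,get_calibration(n))
    im,k=cam(n);save(im,n+'0.png');np.save(n+'0.npy',im)
a=cv2.imread('pics/top0.png');save(a[:,:,::-1],'top0.png')
E
```

```text
{'time_s': 0.0, 'joint_pos': array([-1.11741815e+00,  3.53649605e-01,  1.63411884e+00, -1.12898990e-05,
        1.15517337e+00, -2.43858508e-03]), 'joint_velocities': array([ 6.87916167e-05, -2.98547616e-05,  7.36317813e-06,  8.46101734e-04,
       -2.00875493e-04,  1.98289668e-05]), 'joint_efforts': array([-3.92858710e-03, -5.93854594e+01, -3.34216082e+01,  6.91573857e-02,
        2.33808631e-02, -1.24635790e-04]), 'ee_pos': array([ 0.27488385, -0.56076269,  0.20876932]), 'ee_rot': array([-3.14024347e+00,  7.03250504e-06,  4.55821329e-01]), 'wrist_force': array([-0.15005759,  0.21548502,  1.52083197]), 'moment': array([ 0.02474674,  0.02655897, -0.02827433]), 'grip_force': 0.0, 'gripper_width': 0.9988953498446091}
top {'fovy': 50.94721538148531, 'cx': 281.16954464816166, 'cy': 206.18487384863667, 'position': array([0.45760438, 0.11869969, 1.1740035 ]), 'rotation': array([-3.06086945e+00, -1.62632381e-03, -1.59212105e+00])}
side {'fovy': 43.11506723648846, 'cx': 279.44328338833503, 'cy': 207.5268227554953, 'position': array([-0.0168658 ,  1.17630481,  0.60375967]), 'rotation': array([-2.00931688, -0.02372516, -2.61876576])}
wrist {'fovy': 70.20273249723095, 'cx': 279.6399860473973, 'cy': 205.6290749495273, 'hand_eye': array([[-1.33138413e-03, -9.60233728e-01, -2.79194226e-01,
         7.74273910e-02],
       [ 9.99997561e-01, -1.77050683e-03,  1.32065586e-03,
        -7.82530428e-04],
       [-1.76245358e-03, -2.79191786e-01,  9.60233743e-01,
        -1.74872269e-01],
       [ 0.00000000e+00,  0.00000000e+00,  0.00000000e+00,
         1.00000000e+00]])}
```

View pics/top0.png

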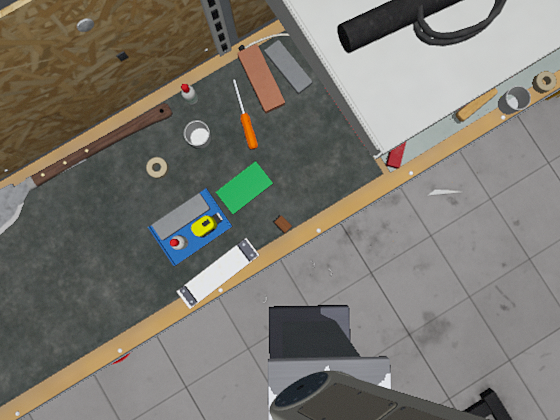

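View pics/side0.png

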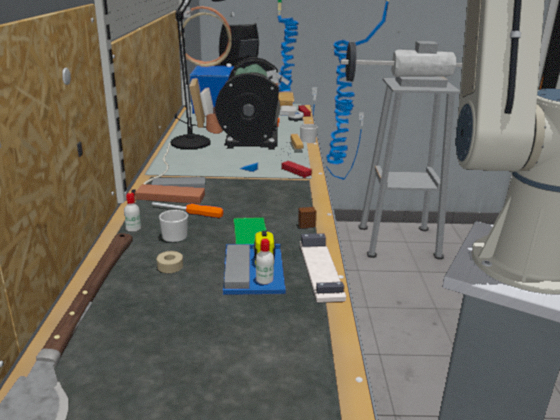

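The top view shows the tray (blue, ~190,227), the stone at its back (180,215), the tape (205,225), the bottle (177,242), the mat (244,187), the holder (217,272) and the wedge (283,224). The bench is turned about 30°. Next: coarse positions.

```bash
python3 - <<'E'
from h import *
im=np.load('top0.npy');_,k=cam('top')
hsv=cv2.cvtColor(im,cv2.COLOR_RGB2HSV);H,S,V=cv2.split(hsv)
roi=np.zeros(H.shape,bool);roi[150:320,130:310]=1
def get(n,m,z):
    m=(m&roi).astype(np.uint8)
    nn,l,st,c=cv2.connectedComponentsWithStats(m)
    i=1+np.argmax(st[1:,4]);cs,_=cv2.findContours((l==i).astype(np.uint8),0,1)
    p=ray(k,cs[0][:,0],z)[:,:2]
    r=cv2.minAreaRect((p*1000).astype(np.float32));print(n,st[i,4],np.round(r[0],0),np.round(r[1],0),round(r[2],1))
get('tray',(H>100)&(H<125)&(S>150),.004)
get('mat',(H>50)&(H<80)&(S>150),.006)
get('tape',(H>22)&(H<36)&(S>150),.058)
get('cap',((H<6)|(H>174))&(S>150),.09)
get('holder',(S<30)&(V>190),.014)
get('wedge',(H<18)&(S>100)&(V<140),.048)
get('stone',(S<40)&(V>90)&(V<150)&(np.arange(420)[:,None]<240)&(np.arange(560)[None]<212),.024)
E
```

```text
tray 1429 [503. 359.] [125. 186.] 33.5
mat 1438 [605. 213.] [ 76. 136.] 36.9
tape 324 [504. 313.] [41. 62.] 31.4
cap 53 [463. 379.] [20. 15.] 88.8
holder 1432 [381. 284.] [ 58. 174.] 36.4
wedge 163 [504. 112.] [38. 25.] 43.8
stone 809 [531. 379.] [ 53. 148.] 32.8
```

```bash
cat >> h.py <<'E'
def go(x,y,z,yaw,s=None):
    s=s or get_state(); A=R.from_euler('xyz',s['ee_rot']); B=R.from_euler('xyz',[np.pi,0,yaw])
    rv=(A.inv()*B).as_rotvec(); d=A.inv().apply(np.array([x,y,z])-s['ee_pos'])*100
    print('row',np.round(rv,3),np.round(d,2),'dz now',np.round(s['ee_pos'],4),np.round(s['ee_rot'],3))
E
cat > mv.py <<'E'
import sys
from h import *
go(*[float(eval(a)) for a in sys.argv[1:5]])
E
python3 mv.py .49 .32 .28 2.16
```

```text
row [-1.000e-03 -1.000e-03 -1.704e+00] [ 58.08 -69.64  -7.04] dz now [ 0.275  -0.5609  0.2091] [-3.141 -0.     0.456]
```

```bash
python3 -m pendant '[[0,0,-0.18,5.8,-7,-7,1],[0,0,-0.36,11.6,-14,-7,1],[0,0,-0.54,17.4,-21,-7,1],[0,0,-0.7,23,-28,-7,1],[0,0,-0.9,29,-35,-7,1],[0,0,-1.05,35,-42,-7,1],[0,0,-1.2,41,-49,-7,1],[0,0,-1.4,47,-56,-7,1],[0,0,-1.55,53,-63,-7,1],[0,0,-1.704,58.08,-69.64,-7,1]]'; python3 mv.py .49 .32 .28 2.16
```

```text
time_s: 1.45
ee_pos: [0.4203, 0.0331, 0.2782]
ee_rot: [3.141, 0.001, 2.165]
wrist_force: [1.4, -1.3, 0.5]
gripper_width: 1.002
grip_force: 0.0
row [0.001 0.001 0.005] [19.87 21.84 -0.18] dz now [0.4203 0.0331 0.2782] [3.141e+00 1.000e-03 2.165e+00]
```

```bash
python3 -m pendant '[[0,0,0,4,4.4,0,1],[0,0,0,8,8.8,0,1],[0,0,0,12,13.2,0,1],[0,0,0,16,17.5,0,1],[0,0,0,19.9,21.8,0,1],[0,0,0,19.9,21.8,0,1],[0,0,0,19.9,21.8,0,1],[0,0,0,19.9,21.8,0,1]]'; python3 - <<'E'
from h import *
im,k=cam('wrist');save(im,'w1.png');np.save('w1.npy',im);np.save('w1k.npy',k[3])
E
```

```text
time_s: 2.45
ee_pos: [0.4907, 0.3164, 0.278]
ee_rot: [-3.141, 0.0, 2.159]
wrist_force: [0.1, -0.6, 0.7]
gripper_width: 1.003
grip_force: 0.0
```

View pics/w1.png

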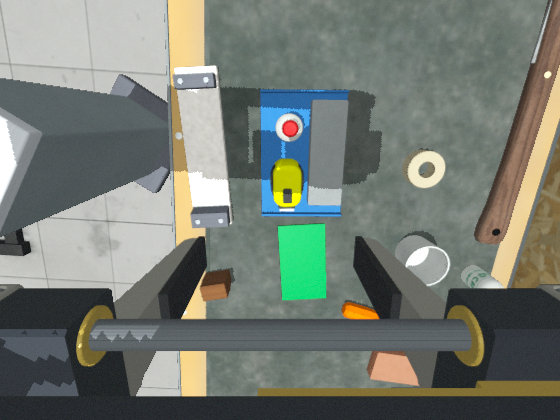

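Wrist view: bottle at (290,128) on tray +y, tape (287,183) with its tab at −y (down), stone (328,152), holder (203,145) with +y end up, wedge (215,285), mat (302,262). Measuring from this.

```bash
cat > meas.py <<'E'
from h import *
im=np.load('w1.npy');c=get_calibration('wrist');k=(210/np.tan(np.radians(c['fovy'])/2),c['cx'],c['cy'],np.load('w1k.npy'))
hsv=cv2.cvtColor(im,cv2.COLOR_RGB2HSV);H,S,V=cv2.split(hsv)
def get(n,m,z,box):
    x0,y0,x1,y1=box;M=np.zeros(H.shape,np.uint8);M[y0:y1,x0:x1]=m[y0:y1,x0:x1]
    M=cv2.morphologyEx(M,cv2.MORPH_OPEN,np.ones((3,3)))
    nn,l,st,_=cv2.connectedComponentsWithStats(M)
    i=1+np.argmax(st[1:,4]);cs,_=cv2.findContours((l==i).astype(np.uint8),0,1)
    p=ray(k,cs[0][:,0],z)[:,:2]
    r=cv2.minAreaRect((p*1000).astype(np.float32));w=r[1];a=r[2]
    yaw=(a if w[0]<w[1] else a-90)   # long axis = local y
    print(n,st[i,:],np.round(r[0],1),np.round(r[1],1),'yaw',round(np.radians(yaw),3))
    return l==i
get('tray',(H>100)&(H<125)&(S>120),.010,(240,80,360,222))
get('mat',(H>50)&(H<80)&(S>150),.006,(260,215,340,310))
get('tapeyellow',(H>22)&(H<36)&(S>150),.058,(260,150,310,215))
get('cap',((H<6)|(H>174))&(S>130),.098,(270,110,310,145))
get('holder board',(S<40)&(V>150),.014,(170,85,240,215))
get('stopA',(S<60)&(V<130),.030,(173,62,220,92))
get('stopB',(S<60)&(V<130),.034,(187,202,235,232))
get('wedge',(H<18)&(S>80)&(V<200),.048,(200,262,240,305))
get('stone',(S<60)&(V>85),.024,(300,95,352,212))
E
python3 meas.py
python3 -c "
import cv2;a=cv2.imread('pics/w1.png')
b=cv2.resize(a[60:310,165:360],None,fx=3,fy=2.4);b=cv2.resize(a[55:310,165:360],(459,600),interpolation=2);cv2.imwrite('pics/w1c.png',b)"
```

```text
tray [ 260   89   89  128 4690] [502.4 355.6] [122.7 185. ] yaw 0.582
mat [ 278  224   48   76 3401] [602.8 212.1] [ 75.2 135.5] yaw 0.642
tapeyellow [ 273  159   29   48 1119] [499.7 317.8] [38.  64.5] yaw 0.587
cap [283 121  15  16 203] [461.4 379.1] [16.1 16.7] yaw 0.59
holder board [ 177   87   54  120 4704] [379.1 284.6] [ 58.4 169.1] yaw 0.636
stopA [206  62  14   6  52] [335.7 389.5] [17.   5.9] yaw -0.984
stopB [192 206  37   8 240] [431.1 218.2] [53.8 10. ] yaw -0.937
wedge [200 270  31  31 773] [499.  123.2] [50.3 47.6] yaw -0.84
stone [ 308  100   44  112 4061] [536.2 376.4] [ 64.6 159.1] yaw 0.613
```

View pics/w1c.png

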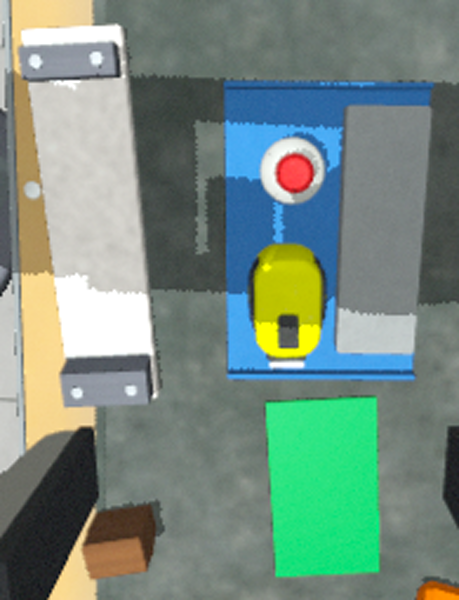

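The crop confirms: the tape's tab points toward −y and the wedge has its slant toward −y. Go to the tape.

```bash
python3 mv.py .5022 .3144 .057 2.156
```

```text
row [0.    0.    0.003] [-0.8   0.83 22.11] dz now [0.4908 0.3164 0.2781] [3.142 0.    2.159]
```

```bash
python3 -m pendant '[[0,0,0.003,-0.8,0.83,4,0.5],[0,0,0.003,-0.8,0.83,8,0.5],[0,0,0.003,-0.8,0.83,12,0.5],[0,0,0.003,-0.8,0.83,14,0.5],[0,0,0.003,-0.8,0.83,16,0.5],[0,0,0.003,-0.8,0.83,18,0.5],[0,0,0.003,-0.8,0.83,20,0.5],[0,0,0.003,-0.8,0.83,22.1,0.5],[0,0,0.003,-0.8,0.83,22.1,0.5],[0,0,0.003,-0.8,0.83,22.1,0.5]]'
python3 -c "
from h import *
print(get_state()['wrist_force']); im,k=cam('wrist');save(im,'w2.png')"
```

```text
time_s: 3.75
ee_pos: [0.5028, 0.3154, 0.0578]
ee_rot: [3.141, 0.0, 2.156]
wrist_force: [0.3, -0.3, 0.5]
gripper_width: 0.75
grip_force: 0.0
[ 0.34671287 -0.2752502   0.46346991]
```

View pics/w2.png

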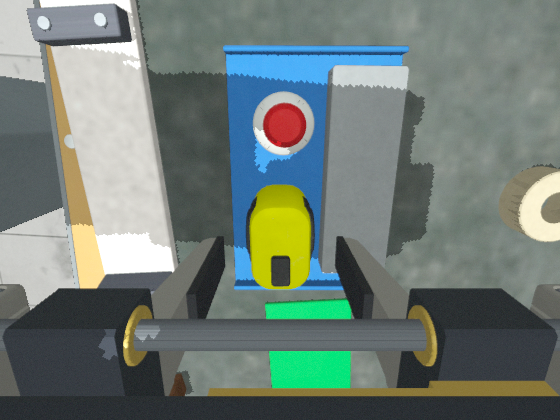

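The tape (280,240) sits midway between the fingers (220/340). Close.

```bash
python3 -m pendant '[[0,0,0,0,0,0,-0.5],[0,0,0,0,0,0,-0.5],[0,0,0,0,0,0,-0.5],[0,0,0,0,0,0,-0.5],[0,0,0,0,0,0,-0.5],[0,0,0,0,0,0,-0.5]]' 20; python3 -m pendant '[[0,0,0,0,0,-2,-0.5],[0,0,0,0,0,-5,-0.5],[0,0,0,0,0,-9,-0.5],[0,0,0,0,0,-12,-0.5],[0,0,0,0,0,-12,-0.5],[0,0,0,0,0,-12,-0.5]]'
python3 - <<'E'
import numpy as np
c=np.array([602.8,212.1]);t=.642
for p in [(0,22+8),(0,-40),(0,-25+8),(0,44)]: print(p,c+np.array([p[0]*np.cos(t)-p[1]*np.sin(t),p[0]*np.sin(t)+p[1]*np.cos(t)]))
E
```

```text
time_s: 4.55
ee_pos: [0.5024, 0.3157, 0.057]
ee_rot: [3.141, -0.0, 2.157]
wrist_force: [-0.0, -0.4, 0.8]
gripper_width: 0.251
grip_force: 0.6
time_s: 5.3
ee_pos: [0.5017, 0.3152, 0.176]
ee_rot: [-3.14, -0.0, 2.157]
wrist_force: [0.4, 0.4, 0.5]
gripper_width: 0.248
grip_force: 0.0
(0, 30) [584.83604688 236.12699291]
(0, -40) [626.7519375  180.06400946]
(0, -17) [612.97957344 198.48470402]
(0, 44) [576.45286875 247.3395896 ]
```

```bash
python3 -c "
from h import *
im,k=cam('wrist');save(im,'w3.png');np.save('w1.npy',im);np.save('w1k.npy',k[3]);print(get_state()['gripper_width'])"
```

```text
0.24985207106725155
```

View pics/w3.png

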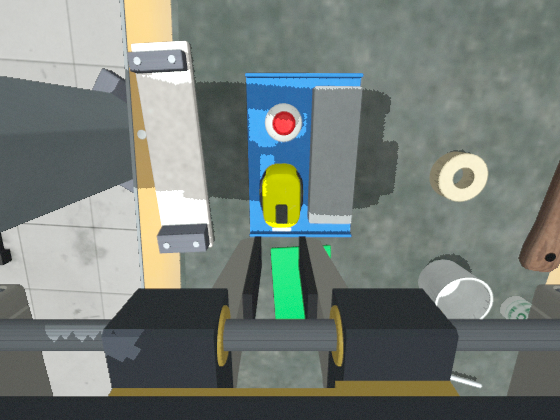

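The fingers closed on nothing and the tape is still in the tray at (281,195). Check whether it shifted.

```bash
cat > m2.py <<'E'
from meas import *
E
sed -i '/^get(/d' meas.py; python3 - <<'E'
from meas import *
get('tray',(H>100)&(H<125)&(S>120),.010,(235,65,370,240))
m=get('yellow',(H>22)&(H<36)&(S>150),.062,(250,150,310,235))
get('cap',((H<6)|(H>174))&(S>130),.098,(260,100,310,145))
c0=(502.4,355.7)
s=get_state();T=R.from_euler('xyz',s['ee_rot'])
for p in [(0,0,.025),(.01,.0115,.025),(-.01,.0115,.025),(.01,.0115,.006)]:
    print(p,proj(k,s['ee_pos']+T.apply(p)))
# yellow rows at tape x centre -> tray coords
for uv in [(281,165),(281,227),(263,195),(301,195)]:
    q=ray(k,uv,.062)[0,:2]*1000-c0;t=.582;print(uv,q[0]*np.cos(t)+q[1]*np.sin(t),-q[0]*np.sin(t)+q[1]*np.cos(t))
E
```

```text
tray [ 245   73  118  164 7676] [502.7 356.2] [123.3 184.1] yaw 0.586
yellow [ 262  164   39   64 1964] [498.7 319.2] [37.9 65. ] yaw 0.568
cap [273 112  22  23 415] [461.1 379.5] [17.2 17.3] yaw 0.585
(0, 0, 0.025) [[281.22093687 233.96370903]]
(0.01, 0.0115, 0.025) [[297.44798129 220.77514177]]
(-0.01, 0.0115, 0.025) [[297.02539446 246.7754386 ]]
(0.01, 0.0115, 0.006) [[299.12204618 230.41514593]]
(281, 165) -23.290597492141863 2.9608646661633777
(281, 227) -23.037732501105808 -60.919804747668245
(263, 195) -41.11280003162281 -27.052223113191808
(301, 195) -3.2437631609552913 -26.928794035713576
```

```bash
python3 -c "
import cv2;a=cv2.imread('pics/w3.png');b=cv2.imread('pics/w2.png')
f=lambda x:cv2.resize(x,None,fx=3,fy=3,interpolation=2)
cv2.imwrite('pics/w3c.png',cv2.hconcat([f(a[150:330,220:345]),f(b[150:330,200:335])]))"
```

```text
(no output)
```

View pics/w3c.png

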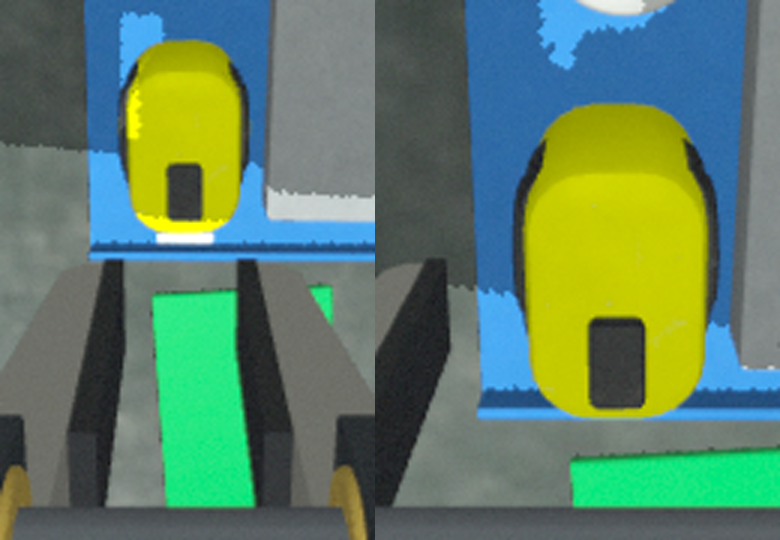

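The tape is unmoved. Geometry from both images (tip gap in pixels against known opening) shows the real fingertips are about 8 mm *behind* the reported TCP, not 25 mm ahead, so tip z is about ee z + 8 mm. I'll go 33 mm deeper.

```bash
python3 mv.py .5022 .3146 .024 2.156; python3 -m pendant '[[0,0,0,0,0,0,0.5],[0,0,0,0,0,3,0.5],[0,0,0,0,0,6,0.5],[0,0,0,0,0,9,0.5],[0,0,0,0,0,11,0.5],[0,0,0,0,0,12.5,0.5],[0,0,0,0,0,14,0.5],[0,0,0,0,0,15.2,0.5],[0,0,0,0,0,15.2,0.5],[0,0,0,0,0,15.2,0.5]]'; python3 mv.py .5022 .3146 .024 2.156
```

```text
row [-0.002 -0.     0.001] [-0.08  0.07 15.15] dz now [0.5015 0.3151 0.1755] [-3.139 -0.     2.157]
time_s: 6.6
ee_pos: [0.5026, 0.3158, 0.0253]
ee_rot: [3.141, -0.0, 2.157]
wrist_force: [-0.2, 1.1, 0.2]
gripper_width: 0.75
grip_force: 0.0
row [ 0.001 -0.     0.001] [-0.08 -0.1   0.13] dz now [0.5026 0.3158 0.0253] [ 3.141 -0.     2.157]
```

```bash
python3 -m pendant '[[0,0,0,-0.1,-0.1,0,-0.5],[0,0,0,-0.1,-0.1,0,-0.5],[0,0,0,-0.1,-0.1,0,-0.5],[0,0,0,-0.1,-0.1,0,-0.5],[0,0,0,-0.1,-0.1,0,-0.5],[0,0,0,-0.1,-0.1,0,-0.5],[0,0,0,-0.1,-0.1,0,-0.5]]' 20
```

```text
time_s: 7.48
ee_pos: [0.5023, 0.3144, 0.0252]
ee_rot: [3.141, 0.0, 2.157]
wrist_force: [0.2, 0.2, 4.0]
gripper_width: 0.43
grip_force: 20.0
```

```bash
python3 -m pendant '[[0,0,0,0,0,-2,-0.5],[0,0,0,0,0,-4,-0.5],[0,0,0,0,0,-6,-0.5],[0,0,0,0,0,-8,-0.5],[0,0,0,0,0,-8,-0.5]]'; python3 mv.py .6148 .1961 .0285 2.213
```

```text
time_s: 8.1
ee_pos: [0.5023, 0.3145, 0.1055]
ee_rot: [3.14, -0.0, 2.157]
wrist_force: [0.1, 0.1, -2.8]
gripper_width: 0.429
grip_force: 19.9
row [ 0.001  0.    -0.056] [-16.09   2.82   7.71] dz now [0.5023 0.3145 0.1055] [ 3.14  -0.     2.157]
```

```bash
python3 -m pendant '[[0,0,-0.02,-4,0.7,0,-0.5],[0,0,-0.04,-8,1.4,0,-0.5],[0,0,-0.056,-12,2.1,0,-0.5],[0,0,-0.056,-16.1,2.8,0,-0.5],[0,0,-0.056,-16.1,2.8,0,-0.5],[0,0,-0.056,-16.1,2.8,3,-0.5],[0,0,-0.056,-16.1,2.8,5,-0.5],[0,0,-0.056,-16.1,2.8,6.5,-0.5],[0,0,-0.056,-16.1,2.8,7.4,-0.5],[0,0,-0.056,-16.1,2.8,7.4,-0.5]]'; python3 mv.py .6148 .1961 .0275 2.213
```

```text
time_s: 9.35
ee_pos: [0.614, 0.1957, 0.0304]
ee_rot: [-3.141, -0.0, 2.213]
wrist_force: [0.1, -0.3, -1.9]
gripper_width: 0.426
grip_force: 19.9
row [-0.001 -0.     0.   ] [-0.02  0.09  0.29] dz now [0.614  0.1957 0.0304] [-3.141 -0.     2.213]
```

```bash
python3 -m pendant '[[0,0,0,0,0.1,0.15,-0.5],[0,0,0,0,0.1,0.25,-0.5],[0,0,0,0,0.1,0.33,-0.5],[0,0,0,0,0.1,0.33,-0.5],[0,0,0,0,0.1,0.33,-0.5]]'
```

```text
time_s: 9.98
ee_pos: [0.6152, 0.1961, 0.0277]
ee_rot: [3.141, 0.0, 2.213]
wrist_force: [-0.6, -0.2, -2.4]
gripper_width: 0.427
grip_force: 19.9
```

```bash
python3 -m pendant '[[0,0,0,0,0,0.05,-0.5],[0,0,0,0,0,0.1,-0.5],[0,0,0,0,0,0.1,-0.5]]';python3 -m pendant '[[0,0,0,0,0,0,0.5],[0,0,0,0,0,0,0.5],[0,0,0,0,0,0,0.5],[0,0,0,0,0,0,0.5],[0,0,0,0,0,-3,0.5],[0,0,0,0,0,-6,0.5],[0,0,0,0,0,-10,0.5],[0,0,0,0,0,-13,0.5],[0,0,0,0,0,-13,0.5],[0,0,0,0,0,-13,0.5]]'; python3 mv.py .4612 .3790 .13 2.153;python3 mv.py .4612 .3790 .03 2.153
```

```text
time_s: 10.35
ee_pos: [0.6152, 0.1962, 0.0272]
ee_rot: [3.141, 0.0, 2.213]
wrist_force: [-2.8, -0.6, 5.1]
gripper_width: 0.429
grip_force: 20.0
time_s: 11.6
ee_pos: [0.6145, 0.196, 0.1555]
ee_rot: [-3.14, -0.0, 2.213]
wrist_force: [0.5, 0.8, 0.3]
gripper_width: 0.747
grip_force: 0.0
row [-0.001 -0.     0.06 ] [23.84 -1.31  2.56] dz now [0.6145 0.196  0.1555] [-3.14  -0.     2.213]
row [-0.001 -0.     0.06 ] [23.84 -1.3  12.56] dz now [0.6145 0.196  0.1555] [-3.14  -0.     2.213]
```

```bash
python3 -m pendant '[[0,0,0.02,5,-0.3,0,0.5],[0,0,0.04,10,-0.6,0,0.5],[0,0,0.06,15,-0.9,0,0.5],[0,0,0.06,20,-1.2,0,0.5],[0,0,0.06,23.84,-1.3,0,0.5],[0,0,0.06,23.84,-1.3,0,0.5],[0,0,0.06,23.84,-1.3,0,0.5]]'; python3 mv.py .4612 .3790 .03 2.153
```

```text
time_s: 12.48
ee_pos: [0.4617, 0.3786, 0.1554]
ee_rot: [-3.14, 0.001, 2.153]
wrist_force: [0.4, -0.8, 0.3]
gripper_width: 0.749
grip_force: 0.0
row [-0.002  0.001  0.   ] [ 0.07  0.   12.54] dz now [0.4617 0.3786 0.1554] [-3.140e+00  1.000e-03  2.153e+00]
```

```bash
python3 -m pendant '[[0,0,0,0.07,0,3,0.5],[0,0,0,0.07,0,6,0.5],[0,0,0,0.07,0,8.5,0.5],[0,0,0,0.07,0,10.5,0.5],[0,0,0,0.07,0,12,0.5],[0,0,0,0.07,0,12.5,0.5],[0,0,0,0.07,0,12.5,0.5],[0,0,0,0.07,0,12.5,0.5]]'; python3 -m pendant '[[0,0,0,0,0,0,-0.6],[0,0,0,0,0,0,-0.6],[0,0,0,0,0,0,-0.6],[0,0,0,0,0,0,-0.6],[0,0,0,0,0,0,-0.6],[0,0,0,0,0,0,-0.6],[0,0,0,0,0,0,-0.6]]' 10
```

```text
time_s: 13.48
ee_pos: [0.4621, 0.3802, 0.0323]
ee_rot: [3.14, -0.0, 2.153]
wrist_force: [-0.6, -0.1, 0.2]
gripper_width: 0.751
grip_force: 0.0
time_s: 14.35
ee_pos: [0.4617, 0.38, 0.0317]
ee_rot: [3.141, -0.0, 2.153]
wrist_force: [0.9, 0.0, 1.4]
gripper_width: 0.368
grip_force: 10.0
```

```bash
python3 -m pendant '[[0,0,0,0,0,-2,-0.6],[0,0,0,0,0,-5,-0.6],[0,0,0,0,0,-8,-0.6],[0,0,0,0,0,-9,-0.6],[0,0,0,0,0,-9,-0.6]]'; python3 mv.py .5765 .2473 .0342 2.213
```

```text
time_s: 14.98
ee_pos: [0.4618, 0.3801, 0.1224]
ee_rot: [3.14, -0.0, 2.153]
wrist_force: [-0.1, 0.9, -0.2]
gripper_width: 0.374
grip_force: 10.0
row [ 0.001 -0.    -0.06 ] [-17.39   2.27   8.82] dz now [0.4618 0.3801 0.1224] [ 3.14  -0.     2.153]
```

```bash
python3 -m pendant '[[0,0,-0.02,-4,0.5,0,-0.6],[0,0,-0.04,-8,1,0,-0.6],[0,0,-0.06,-12,1.6,0,-0.6],[0,0,-0.06,-17.4,2.27,0,-0.6],[0,0,-0.06,-17.4,2.27,0,-0.6],[0,0,-0.06,-17.4,2.27,3,-0.6],[0,0,-0.06,-17.4,2.27,6,-0.6],[0,0,-0.06,-17.4,2.27,8,-0.6],[0,0,-0.06,-17.4,2.27,8.6,-0.6],[0,0,-0.06,-17.4,2.27,8.6,-0.6]]'; python3 mv.py .5765 .2473 .0337 2.213
```

```text
time_s: 16.23
ee_pos: [0.5761, 0.2473, 0.0355]
ee_rot: [-3.141, -0.0, 2.213]
wrist_force: [0.6, 0.1, 0.1]
gripper_width: 0.371
grip_force: 10.0
row [-0. -0.  0.] [-0.03  0.03  0.18] dz now [0.5761 0.2473 0.0355] [-3.141 -0.     2.213]
```

```bash
python3 -m pendant '[[0,0,0,0,0,0.1,-0.6],[0,0,0,0,0,0.2,-0.6],[0,0,0,0,0,0.2,-0.6],[0,0,0,0,0,0.2,-0.6]]';python3 -m pendant '[[0,0,0,0,0,0,0.3],[0,0,0,0,0,0,0.3],[0,0,0,0,0,0,0.3],[0,0,0,0,0,0,0.3],[0,0,0,0,0,-4,0.3],[0,0,0,0,0,-8,0.3],[0,0,0,0,0,-12,0.3],[0,0,0,0,0,-16,0.3],[0,0,0,0,0,-16,0.3],[0,0,0,0,0,-16,0.3]]'; python3 mv.py .505 .385 .25 2.156
```

```text
time_s: 16.73
ee_pos: [0.5763, 0.247, 0.0338]
ee_rot: [3.141, 0.0, 2.213]
wrist_force: [-1.0, 0.8, -0.2]
gripper_width: 0.371
grip_force: 10.0
time_s: 17.98
ee_pos: [0.5757, 0.2468, 0.1929]
ee_rot: [-3.141, -0.0, 2.213]
wrist_force: [0.1, 0.5, -0.5]
gripper_width: 0.652
grip_force: 0.0
row [-0.001 -0.     0.057] [15.3  2.6 -5.7] dz now [0.5757 0.2468 0.1929] [-3.141 -0.     2.213]
```

```bash
python3 mv.py .47 .26 .25 2.19; python3 -m pendant '[[0,0,0.01,2,-3,-2,0.3],[0,0,0.023,4,-6,-4,0.3],[0,0,0.023,6,-7.6,-5.7,0.3],[0,0,0.023,7.4,-7.6,-5.7,0.3],[0,0,0.023,7.4,-7.6,-5.7,0.3],[0,0,0.023,7.4,-7.6,-5.7,0.3]]';python3 -c "
from h import *
im,k=cam('wrist');save(im,'w4.png');np.save('w1.npy',im);np.save('w1k.npy',k[3])"
```

```text
row [-0.001 -0.     0.023] [ 7.39 -7.68 -5.7 ] dz now [0.5757 0.2468 0.1929] [-3.141 -0.     2.213]
time_s: 18.73
ee_pos: [0.4713, 0.2606, 0.2493]
ee_rot: [-3.14, 0.0, 2.19]
wrist_force: [0.6, -0.2, 0.7]
gripper_width: 0.649
grip_force: 0.0
```

View pics/w4.png

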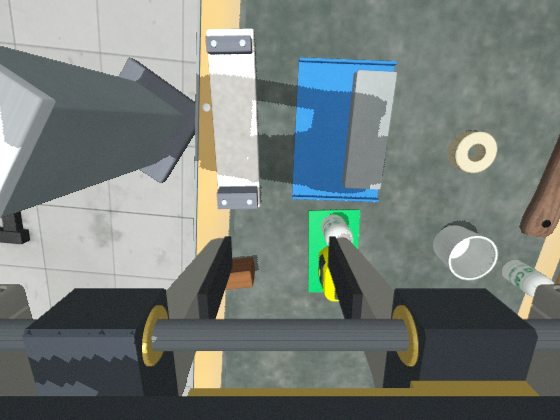

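Both stand on the mat (bottle 335,228; tape 333,275). The tray holds only the stone (372,130). Now measure stone and holder precisely.

```bash
python3 - <<'E'
from meas import *
get('tray',(H>100)&(H<125)&(S>120),.008,(280,50,400,205))
get('stone',(S<45)&(V>85),.024,(340,60,400,195))
get('board',(S<45)&(V>150),.014,(200,25,265,215))
get('wedge',(H<18)&(S>80),.048,(230,250,262,295))
c=np.array([.3791,.2846]);
for t in (.636,):
  ex=np.array([np.cos(t),np.sin(t)]);ey=np.array([-ex[1],ex[0]])
  for z,lab in((.014,'z14'),(.030,'z30'),(.034,'z34')):
    ys=np.arange(-125,126,3)
    P=np.array([np.r_[c+ey*y/1000+ex*.0,z] for y in ys]);uv=proj(k,P).round().astype(int)
    print(lab,[(int(y),int(V[v,u])) for y,(u,v) in zip(ys,uv) if abs(y)>65])
  for y in(-40,30):
    P=np.array([np.r_[c+ey*y/1000+ex*x/1000,.014] for x in range(-40,42,2)]);uv=proj(k,P).round().astype(int)
    print('x',y,[(x,int(S[v,u]),int(V[v,u])) for x,(u,v) in zip(range(-40,42,2),uv) if abs(x)>22])
E
```

```text
tray [ 292   57  105  145 8308] [502.7 356. ] [124.8 185.9] yaw 0.582
stone [ 343   64   57  131 6177] [532.1 374.6] [ 75.9 165.2] yaw 0.729
board [ 208   52   52  135 5825] [378.7 284.9] [ 58.3 170.4] yaw 0.634
wedge [230 257  25  32 682] [501.  124.3] [33.7 50. ] yaw 0.571
z14 [(-125, 138), (-122, 138), (-119, 137), (-116, 164), (-113, 170), (-110, 172), (-107, 170), (-104, 169), (-101, 167), (-98, 170), (-95, 151), (-92, 95), (-89, 94), (-86, 94), (-83, 255), (-80, 255), (-77, 255), (-74, 255), (-71, 208), (-68, 205), (67, 255), (70, 255), (73, 255), (76, 255), (79, 255), (82, 255), (85, 64), (88, 164), (91, 167), (94, 167), (97, 162), (100, 163), (103, 164), (106, 255), (109, 255), (112, 255), (115, 243), (118, 244), (121, 244), (124, 244)]
z30 [(-125, 130), (-122, 131), (-119, 138), (-116, 140), (-113, 137), (-110, 171), (-107, 167), (-104, 170), (-101, 168), (-98, 170), (-95, 174), (-92, 169), (-89, 87), (-86, 100), (-83, 97), (-80, 255), (-77, 255), (-74, 255), (-71, 255), (-68, 255), (67, 255), (70, 255), (73, 255), (76, 255), (79, 255), (82, 64), (85, 164), (88, 168), (91, 1
[... 482 characters left out ...]
5), (94, 163), (97, 164), (100, 217), (103, 255), (106, 255), (109, 244), (112, 245), (115, 246), (118, 245), (121, 247), (124, 246)]
x -40 [(-40, 127, 175), (-38, 126, 176), (-36, 125, 174), (-34, 126, 172), (-32, 123, 174), (-30, 74, 169), (-28, 12, 205), (-26, 8, 215), (-24, 10, 213), (24, 10, 207), (26, 9, 207), (28, 10, 181), (30, 23, 76), (32, 26, 78), (34, 23, 76), (36, 13, 76), (38, 29, 80), (40, 23, 79)]
x 30 [(-40, 125, 175), (-38, 123, 176), (-36, 120, 176), (-34, 125, 174), (-32, 123, 176), (-30, 122, 175), (-28, 12, 206), (-26, 10, 211), (-24, 10, 213), (24, 10, 210), (26, 9, 207), (28, 11, 180), (30, 20, 76), (32, 20, 75), (34, 29, 70), (36, 22, 70), (38, 29, 70), (40, 34, 75)]
```

```bash
python3 - <<'E'
from meas import *
c=np.array([.5026,.3559]);t=.583
ex=np.array([np.cos(t),np.sin(t)]);ey=np.array([-ex[1],ex[0]])
def prof(rng,fn,lab):
    P=np.array([np.r_[c+ex*fn(a)[0]/1000+ey*fn(a)[1]/1000,.024] for a in rng]);uv=proj(k,P).round().astype(int)
    print(lab,[(int(a),int(S[v,u]),int(V[v,u])) for a,(u,v) in zip(rng,uv)])
for x in(20,48): 
    prof(range(64,92,2),lambda a:(x,a),f'+y x{x}');prof(range(-92,-60,2),lambda a:(x,a),f'-y x{x}')
for y in(-55,55): 
    prof(range(-2,20,2),lambda a:(a,y),f'-x y{y}');prof(range(48,72,2),lambda a:(a,y),f'+x y{y}')
E
```

```text
+y x20 [(64, 10, 209), (66, 11, 207), (68, 10, 208), (70, 11, 208), (72, 10, 209), (74, 11, 208), (76, 10, 207), (78, 69, 210), (80, 178, 241), (82, 181, 240), (84, 177, 235), (86, 180, 140), (88, 176, 238), (90, 22, 125)]
-y x20 [(-92, 26, 119), (-90, 28, 118), (-88, 178, 229), (-86, 180, 228), (-84, 189, 151), (-82, 180, 232), (-80, 178, 237), (-78, 185, 176), (-76, 182, 160), (-74, 180, 159), (-72, 178, 159), (-70, 122, 150), (-68, 12, 132), (-66, 11, 134), (-64, 10, 130), (-62, 14, 132)]
+y x48 [(64, 11, 206), (66, 10, 208), (68, 10, 208), (70, 7, 207), (72, 11, 207), (74, 10, 207), (76, 10, 207), (78, 105, 213), (80, 181, 238), (82, 180, 238), (84, 181, 234), (86, 188, 134), (88, 175, 235), (90, 31, 116)]
-y x48 [(-92, 24, 117), (-90, 51, 131), (-88, 160, 204), (-86, 181, 234), (-84, 176, 145), (-82, 187, 215), (-80, 182, 238), (-78, 180, 239), (-76, 177, 240), (-74, 185, 240), (-72, 179, 237), (-70, 10, 209), (-68, 9, 207), (-66, 7, 207), (-64, 9, 195), (-62, 10, 132)]
-x y-55 [(-2, 190, 156), (0, 190, 157), (2, 174, 161), (4, 161, 147), (6, 14, 94), (8, 16, 93), (10, 13, 133), (12, 16, 130), (14, 17, 133), (16, 16, 131), (18, 12, 132)]
+x y-55 [(48, 15, 134), (50, 14, 131), (52, 11, 134), (54, 10, 134), (56, 13, 133), (58, 18, 131), (60, 23, 131), (62, 27, 130), (64, 20, 130), (66, 23, 136), (68, 22, 139), (70, 19, 134)]
-x y55 [(-2, 176, 245), (0, 176, 244), (2, 180, 240), (4, 178, 241), (6, 86, 136), (8, 9, 120), (10, 12, 170), (12, 11, 211), (14, 11, 208), (16, 10, 209), (18, 11, 211)]
+x y55 [(48, 12, 206), (50, 10, 203), (52, 10, 203), (54, 11, 203), (56, 9, 204), (58, 9, 206), (60, 16, 127), (62, 23, 121), (64, 20, 125), (66, 22, 125), (68, 20, 127), (70, 14, 129)]
```

```bash
python3 mv.py .5290 .3781 .05 2.148
```

```text
row [-0.002  0.     0.042] [ 6.23 11.54 19.93] dz now [0.4714 0.2605 0.2495] [-3.14  0.    2.19]
```

```bash
python3 -m pendant '[[0,0,0.02,2,4,0,0.63],[0,0,0.042,4,8,0,0.63],[0,0,0.042,6.23,11.54,2,0.63],[0,0,0.042,6.23,11.54,6,0.63],[0,0,0.042,6.23,11.54,10,0.63],[0,0,0.042,6.23,11.54,14,0.63],[0,0,0.042,6.23,11.54,18,0.63],[0,0,0.042,6.23,11.54,19.9,0.63],[0,0,0.042,6.23,11.54,19.9,0.63],[0,0,0.042,6.23,11.54,19.9,0.63]]'; python3 mv.py .5290 .3781 0 2.148
```

```text
time_s: 20.02
ee_pos: [0.5299, 0.379, 0.0529]
ee_rot: [3.14, -0.0, 2.148]
wrist_force: [0.2, 0.8, 0.1]
gripper_width: 0.816
grip_force: 0.0
row [ 0.002 -0.    -0.   ] [-0.03 -0.14  5.29] dz now [0.5299 0.379  0.0529] [ 3.14  -0.     2.148]
```

```bash
python3 -m pendant '[[0,0,0,0,-0.1,1.5,0.63],[0,0,0,0,-0.1,3,0.63],[0,0,0,0,-0.1,4,0.63],[0,0,0,0,-0.1,4.5,0.63],[0,0,0,0,-0.1,4.8,0.63],[0,0,0,0,-0.1,5,0.63],[0,0,0,0,-0.1,5,0.63],[0,0,0,0,-0.1,5,0.63]]'; python3 -c "
from h import *
im,k=cam('wrist');save(im,'w5.png')"
```

```text
time_s: 21.02
ee_pos: [0.5282, 0.378, 0.0019]
ee_rot: [3.141, -0.0, 2.148]
wrist_force: [0.8, -0.8, 0.4]
gripper_width: 0.818
grip_force: 0.0
```

View pics/w5.png

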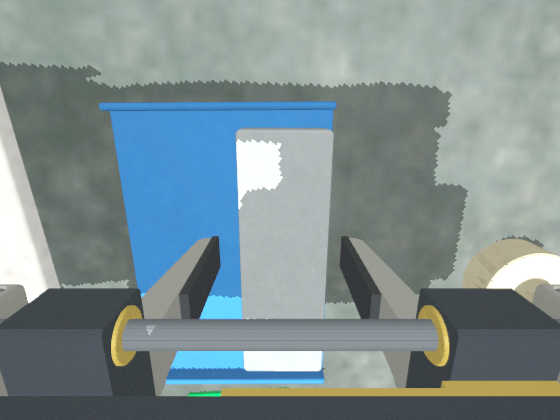

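The fingers (218/342) straddle the stone (240–328) with no contact. Close.

```bash
python3 -m pendant '[[0,0,0,0,0,0.15,-0.3],[0,0,0,0,0,0.15,-0.3],[0,0,0,0,0,0.15,-0.3],[0,0,0,0,0,0.15,-0.3],[0,0,0,0,0,0.15,-0.3],[0,0,0,0,0,0.15,-0.3],[0,0,0,0,0,0.15,-0.3]]' 40; python3 -c "
from h import *
print(get_state()['ee_pos'],get_state()['ee_rot'])"; python3 -m pendant '[[0,0,0,0,0,-1,-0.3],[0,0,0,0,0,-3,-0.3],[0,0,0,0,0,-6,-0.3],[0,0,0,0,0,-8,-0.3],[0,0,0,0,0,-8,-0.3],[0,0,0,0,0,-8,-0.3]]'; python3 -c "
from h import *
im,k=cam('wrist');save(im,'w6.png');np.save('w1.npy',im);np.save('w1k.npy',k[3])"
```

```text
time_s: 21.95
ee_pos: [0.5281, 0.378, 0.0001]
ee_rot: [3.141, -0.0, 2.148]
wrist_force: [1.5, 0.9, -1.3]
gripper_width: 0.54
grip_force: 40.0
[5.28096472e-01 3.78002413e-01 1.08342302e-04] [ 3.14134004e+00 -3.07802343e-05  2.14779852e+00]
time_s: 22.7
ee_pos: [0.5275, 0.3776, 0.0796]
ee_rot: [-3.141, 0.0, 2.148]
wrist_force: [0.5, 0.5, -3.8]
gripper_width: 0.543
grip_force: 40.0
```

View pics/w6.png

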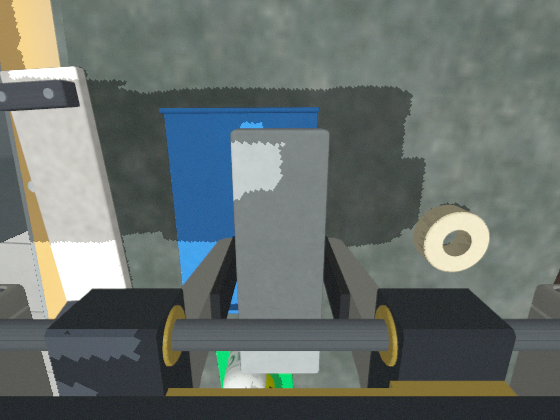

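```bash
python3 - <<'E'
from meas import *
s=get_state();T=R.from_euler('xyz',s['ee_rot'])
print(V[122:140,300],V[362:380,290])
for uv in[(281,130),(281,372),(232,140),(329,140),(239,360),(320,360)]:
    print(uv,np.round(T.inv().apply(ray(k,uv,s['ee_pos'][2]+.024)[0]-s['ee_pos'])*1000,1))
E
```

```text
[160 161 158 160 158 157 109 109 127 134 138 135 134 133 133 135 134 136] [200 199 199 196 200 200 201 203 202 203 203 215 221 221 222 222 220 221]
(281, 130) [ 74.2  -0.4 -24. ]
(281, 372) [-73.7  -0.4 -24. ]
(232, 140) [ 69.4 -24.7 -24. ]
(329, 140) [ 69.3  23.4 -24. ]
(239, 360) [-64.4 -26.5 -23.9]
(320, 360) [-64.4  23.8 -24. ]
```

```bash
python3 mv.py .3756 .2893 .03 2.207
```

```text
row [-0.002  0.    -0.059] [  0.89 -17.51   4.94] dz now [0.5273 0.3774 0.0791] [-3.14   0.     2.148]
```

```bash
python3 -m pendant '[[0,0,-0.02,0.3,-4,0,-0.3],[0,0,-0.04,0.5,-8,0,-0.3],[0,0,-0.059,0.89,-12,0,-0.3],[0,0,-0.059,0.89,-15,0,-0.3],[0,0,-0.059,0.89,-17.5,0,-0.3],[0,0,-0.059,0.89,-17.5,0,-0.3],[0,0,-0.059,0.89,-17.5,1.5,-0.3],[0,0,-0.059,0.89,-17.5,3,-0.3],[0,0,-0.059,0.89,-17.5,3,-0.3],[0,0,-0.059,0.89,-17.5,3,-0.3]]'; python3 mv.py .3756 .2893 .0102 2.207;  python3 -c "
from h import *
im,k=cam('wrist');save(im,'w7.png');np.save('w1.npy',im);np.save('w1k.npy',k[3])"
```

```text
time_s: 24.0
ee_pos: [0.3766, 0.2899, 0.0497]
ee_rot: [-3.141, -0.0, 2.207]
wrist_force: [0.0, 0.8, -3.0]
gripper_width: 0.544
grip_force: 40.0
row [-0.001 -0.    -0.   ] [ 0.01 -0.11  3.95] dz now [0.3766 0.2899 0.0497] [-3.141 -0.     2.207]
```

View pics/w7.png

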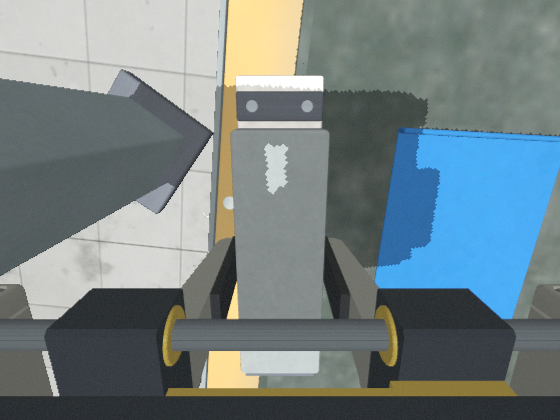

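The stone is above the board and parallel; the plain stop is at (280,105) with its inner edge at row ~120. Compute the offsets.

```bash
python3 - <<'E'
from meas import *
s=get_state();T=R.from_euler('xyz',s['ee_rot'])
print('col280',V[70:132,280]); print('row82',V[82,228:245],V[82,315:330]);print('row123',V[123,228:245],V[123,315:330])
f=lambda uv,z:np.round(T.inv().apply(ray(k,uv,z)[0]-s['ee_pos'])*1000,1)
for r in(118,120,122): print('stop',r,f((280,r),.030),f((280,r),.014))
for c in(237,323): print('board',c,f((c,82),.014))
for c in(238,322): print('board r123',c,f((c,123),.014))
E
```

```text
col280 [250 251 250 250 250 232 255 255 255 255 255 255 255 255 255 236 221 220
 221 219 219 130  99 104 105 103 106 104 105 104 103 101 102 101 103 102
 107 107 102 103 106 104 103 101 100 104 103  99 102  98  89 180 213 218
 220 221 222 224 141 118 136 144]
row82 [255 255 255 255 255 255 255 241 255 255 255 255 255 255 255 255 255] [255 255 255 255 255 255 255 255 177 128 125 126 126 128 125]
row123 [183 183 185 184 184 183 184 184 183 182 211 223 227 225 225 225 223] [221 222 221 224 222 212 171  95  73  74  74  76  78  77  74]
stop 118 [80.  -1.3 20. ] [80.  -1.3 36. ]
stop 120 [78.8 -1.3 20. ] [78.7 -1.3 36. ]
stop 122 [77.5 -1.3 20. ] [77.4 -1.3 36. ]
board 237 [102.6 -29.4  36. ]
board 323 [102.6  26.9  36. ]
board r123 238 [ 76.8 -29.8  36. ]
board r123 322 [76.7 27.2 36. ]
```

```bash
python3 -m pendant '[[0,0,0,0,-0.1,1,-0.3],[0,0,0,0,-0.1,2,-0.3],[0,0,0,0,-0.1,3,-0.3],[0,0,0,0,-0.1,3.5,-0.3],[0,0,0,0,-0.1,3.7,-0.3],[0,0,0,0,-0.1,3.7,-0.3],[0,0,0,0,-0.1,3.7,-0.3]]'; python3 mv.py .3756 .2893 .0102 2.207
```

```text
time_s: 24.92
ee_pos: [0.3758, 0.2895, 0.0133]
ee_rot: [3.141, -0.0, 2.207]
wrist_force: [0.5, -0.1, -3.3]
gripper_width: 0.54
grip_force: 40.0
row [ 0. -0. -0.] [ 0.   -0.03  0.31] dz now [0.3758 0.2895 0.0133] [ 3.141 -0.     2.207]
```

```bash
python3 -m pendant '[[0,0,0,0,0,0.1,-0.3],[0,0,0,0,0,0.2,-0.3],[0,0,0,0,0,0.25,-0.3],[0,0,0,0,0,0.25,-0.3]]'; python3 -m pendant '[[0,0,0,0.1,0,0,-0.3],[0,0,0,0.2,0,0,-0.3],[0,0,0,0.25,0,0,-0.3],[0,0,0,0.25,0,0,-0.3]]'
```

```text
time_s: 25.42
ee_pos: [0.3757, 0.2893, 0.0106]
ee_rot: [-3.142, -0.0, 2.207]
wrist_force: [0.3, 0.6, -4.0]
gripper_width: 0.539
grip_force: 40.0
time_s: 25.92
ee_pos: [0.3742, 0.2914, 0.0106]
ee_rot: [3.142, -0.0, 2.207]
wrist_force: [0.0, -0.6, -3.5]
gripper_width: 0.539
grip_force: 40.0
```

```bash
python3 -m pendant '[[0,0,0,0.05,0,0.05,-0.3],[0,0,0,0.1,0,0.1,-0.3],[0,0,0,0.1,0,0.1,-0.3]]'; python3 -m pendant '[[0,0,0,0.05,0,0,-0.3],[0,0,0,0.1,0,0,-0.3],[0,0,0,0.1,0,0,-0.3]]'
```

```text
time_s: 26.3
ee_pos: [0.3739, 0.2918, 0.0101]
ee_rot: [3.141, 0.001, 2.207]
wrist_force: [0.7, -5.6, 5.5]
gripper_width: 0.537
grip_force: 40.0
time_s: 26.68
ee_pos: [0.3738, 0.2922, 0.0101]
ee_rot: [3.141, 0.001, 2.208]
wrist_force: [3.9, -9.3, 5.5]
gripper_width: 0.536
grip_force: 40.0
```

Board contact (5.5 N) and stop contact (10 N along −y). Release, rise, and look at the wedge.

```bash
python3 -m pendant '[[0,0,0,-0.1,0,0,-0.3],[0,0,0,-0.1,0,0,0.5],[0,0,0,-0.1,0,0,0.5],[0,0,0,-0.1,0,0,0.5],[0,0,0,-0.1,0,-4,0.5],[0,0,0,-0.1,0,-8,0.5],[0,0,0,-0.1,0,-12,0.5],[0,0,0,-0.1,0,-17,0.5],[0,0,0,-0.1,0,-17,0.5]]'; python3 mv.py .52 .09 .2 2.207
```

```text
time_s: 27.8
ee_pos: [0.3756, 0.2937, 0.1831]
ee_rot: [3.135, -0.0, 2.207]
wrist_force: [-0.5, 0.6, -0.4]
gripper_width: 0.751
grip_force: 0.0
row [ 0.007 -0.    -0.   ] [-24.97  -0.47  -1.7 ] dz now [0.3756 0.2937 0.1831] [ 3.135 -0.     2.207]
```

```bash
python3 -m pendant '[[0,0,0,-5,-0.1,-1.7,0.5],[0,0,0,-10,-0.2,-1.7,0.5],[0,0,0,-15,-0.3,-1.7,0.5],[0,0,0,-20,-0.4,-1.7,0.5],[0,0,0,-25,-0.5,-1.7,0.5],[0,0,0,-25,-0.5,-1.7,0.5],[0,0,0,-25,-0.5,-1.7,0.5],[0,0,0,-25,-0.5,-1.7,0.5]]'; python3 -c "
from h import *
im,k=cam('wrist');save(im,'w8.png');np.save('w1.npy',im);np.save('w1k.npy',k[3])"
```

```text
time_s: 28.8
ee_pos: [0.5172, 0.089, 0.1961]
ee_rot: [-3.141, -0.001, 2.208]
wrist_force: [-0.4, 0.6, -0.6]
gripper_width: 0.75
grip_force: 0.0
```

View pics/w8.png

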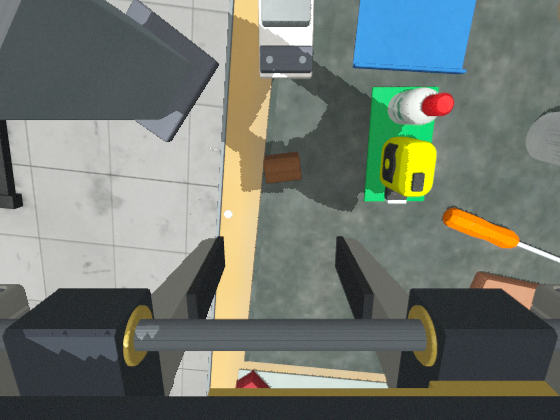

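The wedge is at (282,168), almost aligned with the tool; tape and bottle stand fine on the mat. Measure its head.

```bash
python3 - <<'E'
from meas import *
M=((S>110)&(H<20)&(V<160)).astype(np.uint8);M[:140]=0;M[195:]=0;M[:,:255]=0;M[:,310:]=0
M=cv2.morphologyEx(M,cv2.MORPH_OPEN,np.ones((3,3)))
cs,_=cv2.findContours(M,0,1);c=max(cs,key=cv2.contourArea)
p=ray(k,c[:,0],.048)[:,:2]*1000
r=cv2.minAreaRect(p.astype(np.float32));print(cv2.boundingRect(c),r)
for q in cv2.boxPoints(r): print(q, proj(k,np.r_[q/1000,.048]))
E
python3 -c "
import cv2;a=cv2.imread('pics/w8.png')
cv2.imwrite('pics/w8c.png',cv2.resize(a[135:205,245:325],None,fx=6,fy=6,interpolation=2))"
```

```text
(263, 153, 38, 30) ((500.67803955078125, 112.5007553100586), (39.140865325927734, 29.740507125854492), 42.73244094848633)
[476.21234 110.14339] [[262.20800019 155.75469988]]
[496.39355  88.29808] [[265.60670719 182.77236677]]
[525.14374 114.85812] [[301.00456454 178.94540178]]
[504.96252 136.70343] [[298.50603599 151.72153808]]
```

View pics/w8c.png

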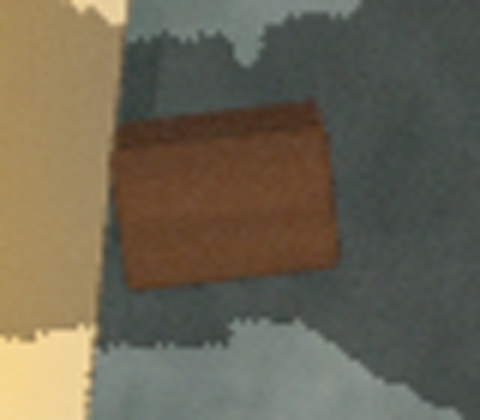

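```bash
python3 - <<'E'
from meas import *
c=np.array([[113,152],[322,125],[337,265],[127,290]])/6-0.5/6*5+[245,135]
p=ray(k,c,.048)[:,:2]*1000;print(p,p.mean(0))
e=(p[1]-p[0]+p[2]-p[3])/2;f=(p[0]-p[3]+p[1]-p[2])/2
print(np.linalg.norm(e),np.linalg.norm(f),np.arctan2(e[1],e[0]),np.arctan2(f[1],f[0])-np.pi/2)
E
```

```text
[[479.84925667 107.28872516]
 [507.12810058 133.42355265]
 [524.78638416 114.8646868 ]
 [496.61504029  88.26032852]] [502.09469543 110.95932328]
38.262726772463076 25.4844006442637 0.7603454735898785 0.7415000271647609
```

```bash
python3 mv.py .5021 .111 .017 2.321
```

```text
row [-0.    -0.    -0.113] [ 2.66  0.09 17.94] dz now [0.5173 0.089  0.1964] [-3.141 -0.     2.208]
```

```bash
python3 -m pendant '[[0,0,-0.06,1.3,0,0,0.4],[0,0,-0.113,2.66,0.09,3,0.4],[0,0,-0.113,2.66,0.09,7,0.4],[0,0,-0.113,2.66,0.09,10,0.4],[0,0,-0.113,2.66,0.09,12,0.4],[0,0,-0.113,2.66,0.09,14,0.4],[0,0,-0.113,2.66,0.09,16,0.4],[0,0,-0.113,2.66,0.09,17.9,0.4],[0,0,-0.113,2.66,0.09,17.9,0.4],[0,0,-0.113,2.66,0.09,17.9,0.4]]'; python3 mv.py .5021 .111 .017 2.321; python3 -c "
from h import *
im,k=cam('wrist');save(im[100:,100:460],'w9.png')"
```

```text
time_s: 30.1
ee_pos: [0.5032, 0.1105, 0.0182]
ee_rot: [3.141, 0.0, 2.321]
wrist_force: [0.5, 0.4, 0.9]
gripper_width: 0.695
grip_force: 0.0
row [ 0.001  0.    -0.   ] [ 0.11 -0.05  0.12] dz now [0.5032 0.1105 0.0182] [3.141 0.    2.321]
```

View pics/w9.png

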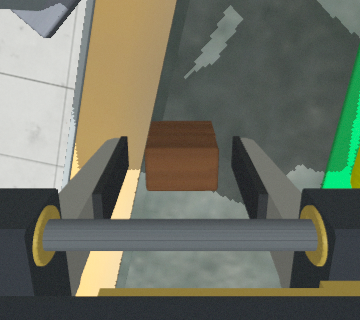

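The wedge sits squarely between the fingers. That was my last picture view, so from here I work by numbers.

```bash
python3 -m pendant '[[0,0,0,0.1,0,0,-0.5],[0,0,0,0.1,0,0,-0.5],[0,0,0,0.1,0,0,-0.5],[0,0,0,0.1,0,0,-0.5],[0,0,0,0.1,0,0,-0.5],[0,0,0,0.1,0,0,-0.5]]' 50; python3 - <<'E'
from h import *
s=get_state();im,k=cam('wrist');T=R.from_euler('xyz',s['ee_rot']);np.save('w10.npy',im)
print(s['ee_pos'],s['ee_rot'])
f=lambda uv,z:np.round(T.inv().apply(ray(k,uv,z)[0]-s['ee_pos'])*1000,1)
hsv=cv2.cvtColor(im,cv2.COLOR_RGB2HSV)
for c in (270,280,290): print(c,[tuple(map(int,im[r,c])) for r in range(214,300,3)])
for r in range(240,300,10): print(r,f((280,r),.048))
E
```

```text
time_s: 30.9
ee_pos: [0.5026, 0.1108, 0.0179]
ee_rot: [3.141, 0.0, 2.32]
wrist_force: [-0.5, 0.7, 5.7]
gripper_width: 0.431
grip_force: 50.0
[0.50259558 0.11078313 0.01792002] [3.14115297e+00 2.03380577e-04 2.31973483e+00]
270 [(80, 87, 82), (82, 87, 82), (82, 91, 85), (84, 56, 40), (80, 53, 33), (85, 59, 44), (87, 60, 39), (78, 57, 36), (87, 59, 43), (90, 64, 44), (83, 56, 40), (84, 56, 39), (109, 75, 50), (111, 76, 51), (110, 77, 52), (115, 80, 52), (114, 79, 51), (116, 77, 51), (119, 85, 58), (117, 78, 52), (114, 78, 58), (110, 75, 48), (113, 79, 51), (117, 81, 51), (113, 76, 52), (112, 76, 50), (128, 135, 128), (129, 140, 135), (128, 140, 131)]
280 [(84, 92, 85), (87, 92, 89), (87, 96, 92), (87, 62, 46), (77, 52, 37), (81, 52, 35), (88, 57, 43), (83, 57, 42), (90, 63, 43), (89, 59, 41), (85, 59, 40), (83, 59, 41), (107, 73, 51), (108, 74, 51), (113, 78, 55), (116, 79, 56), (113, 74, 44), (119, 81, 55), (119, 81, 53), (117, 79, 49), (114, 76, 53), (112, 77, 51), (114, 75, 50), (114, 78, 43), (114, 79, 53), (113, 77, 55), (132, 141, 133), (140, 148, 143), (136, 144, 142)]
290 [(75, 84, 81), (81, 90, 85), (80, 87, 84), (88, 58, 41), (81, 57, 40), (81, 53, 36), (91, 65, 43), (84, 59, 41), (91, 66, 48), (85, 57, 38), (82, 56, 40), (83, 55, 37), (105, 69, 47), (109, 75, 49), (110, 74, 52), (114, 76, 52), (112, 78, 45), (117, 80, 48), (120, 81, 54), (114, 78, 49), (112, 78, 55), (110, 75, 50), (110, 76, 48), (118, 81, 53), (114, 78, 49), (115, 79, 50), (134, 142, 136), (138, 148, 142), (140, 150, 142)]
240 [ 18.9  -1.  -30.1]
250 [ 13.2  -1.  -30.1]
260 [  7.4  -1.1 -30.1]
270 [  1.5  -1.1 -30.1]
280 [ -4.6  -1.1 -30.1]
290 [-10.8  -1.1 -30.1]
```

```bash
python3 -m pendant '[[0,0,0,0,0,-2,-0.5],[0,0,0,0,0,-5,-0.5],[0,0,0,0,0,-7.5,-0.5],[0,0,0,0,0,-7.5,-0.5],[0,0,0,0,0,-7.5,-0.5]]'; python3 mv.py .4274 .2196 .06 2.207
```

```text
time_s: 31.58
ee_pos: [0.5017, 0.1106, 0.0918]
ee_rot: [-3.141, -0.0, 2.32]
wrist_force: [-1.3, -0.1, -0.7]
gripper_width: 0.43
grip_force: 50.0
row [-0.001 -0.     0.113] [13.05  1.98  3.18] dz now [0.5017 0.1106 0.0918] [-3.141 -0.     2.32 ]
```

```bash
python3 -m pendant '[[0,0,0.05,4,0.6,0,-0.5],[0,0,0.113,8,1.2,0,-0.5],[0,0,0.113,12,1.8,0,-0.5],[0,0,0.113,13.05,1.98,0,-0.5],[0,0,0.113,13.05,1.98,1.5,-0.5],[0,0,0.113,13.05,1.98,2.5,-0.5],[0,0,0.113,13.05,1.98,2.5,-0.5],[0,0,0.113,13.05,1.98,2.5,-0.5]]'; python3 mv.py .4274 .2196 .06 2.207
python3 - <<'E'
from h import *
s=get_state();im,k=cam('wrist');T=R.from_euler('xyz',s['ee_rot']);np.save('w11.npy',im)
f=lambda uv,z:np.round(T.inv().apply(ray(k,uv,z)[0]-s['ee_pos'])*1000,1)
b=s['ee_pos'][2]+.030
print([(r,int(im[r,281].mean()),int(im[r,281].max())-int(im[r,281].min()) ) for r in range(190,296,2)])
for r in range(190,296,10): print(r,f((281,r),b)[:2],f((281,r),.034)[:2],f((281,r),.014)[:2])
# stop inner edge outside wedge? stone sides
for r in (150,): print([ (c,int(im[r,c].mean())) for c in range(210,350,2)], f((230,r),.034),f((330,r),.034))
E
```

```text
time_s: 32.58
ee_pos: [0.4283, 0.2192, 0.0674]
ee_rot: [-3.141, -0.0, 2.206]
wrist_force: [0.7, 0.6, 0.2]
gripper_width: 0.433
grip_force: 50.0
row [-0.    -0.    -0.001] [ 0.08 -0.05  0.74] dz now [0.4283 0.2192 0.0674] [-3.141 -0.     2.206]
[(190, 138, 7), (192, 137, 6), (194, 137, 7), (196, 138, 10), (198, 137, 7), (200, 138, 8), (202, 136, 7), (204, 138, 8), (206, 139, 5), (208, 141, 7), (210, 214, 6), (212, 217, 8), (214, 215, 9), (216, 216, 7), (218, 215, 8), (220, 138, 21), (222, 57, 43), (224, 58, 42), (226, 57, 43), (228, 58, 38), (230, 64, 45), (232, 60, 50), (234, 57, 44), (236, 61, 39), (238, 62, 47), (240, 65, 46), (242, 64, 42), (244, 59, 42), (246, 56, 45), (248, 63, 41), (250, 74, 57), (252, 74, 63), (254, 77, 59), (256, 78, 57), (258, 80, 59), (260, 80, 65), (262, 80, 61), (264, 85, 63), (266, 81, 64), (268, 84, 64), (270, 84, 63), (272, 85, 59), (274, 78, 62), (276, 79, 61), (278, 81, 56), (280, 82, 61), (282, 84, 62), (284, 80, 65), (286, 79, 63), (288, 79, 59), (290, 80, 61), (292, 126, 8), (294, 131, 13)]
190 [45.5 -0.6] [30.6 -0.4] [25.9 -0.3]
200 [40.4 -0.6] [
[... 569 characters left out ...]
 147), (238, 148), (240, 146), (242, 200), (244, 143), (246, 137), (248, 139), (250, 139), (252, 139), (254, 141), (256, 140), (258, 140), (260, 140), (262, 139), (264, 138), (266, 142), (268, 140), (270, 141), (272, 140), (274, 202), (276, 212), (278, 211), (280, 211), (282, 213), (284, 212), (286, 213), (288, 212), (290, 214), (292, 213), (294, 212), (296, 212), (298, 212), (300, 211), (302, 165), (304, 138), (306, 141), (308, 139), (310, 139), (312, 140), (314, 147), (316, 208), (318, 117), (320, 83), (322, 81), (324, 83), (326, 83), (328, 80), (330, 76), (332, 77), (334, 78), (336, 75), (338, 75), (340, 76), (342, 75), (344, 76), (346, 77), (348, 78)] [ 58.9 -35.5  33.4] [58.8 33.3 33.4]
```

```bash
python3 -m pendant '[[0,0,0,0.08,-0.05,0.5,-0.5],[0,0,0,0.08,-0.05,0.9,-0.5],[0,0,0,0.08,-0.05,1.3,-0.5],[0,0,0,0.08,-0.05,1.7,-0.5],[0,0,0,0.08,-0.05,2,-0.5],[0,0,0,0.08,-0.05,2,-0.5],[0,0,0,0.08,-0.05,2,-0.5]]'; python3 mv.py .4274 .2196 .046 2.207
```

```text
time_s: 33.5
ee_pos: [0.4272, 0.2202, 0.0476]
ee_rot: [3.141, 0.0, 2.207]
wrist_force: [0.6, -0.2, -0.4]
gripper_width: 0.43
grip_force: 50.0
row [ 0.  0. -0.] [-0.06 -0.01  0.16] dz now [0.4272 0.2202 0.0476] [3.141 0.    2.207]
```

```bash
python3 -m pendant '[[0,0,0,0,0,0.3,-0.5],[0,0,0,0,0,0.6,-0.5],[0,0,0,0,0,0.8,-0.5],[0,0,0,0,0,0.8,-0.5]]'; python3 -m pendant '[[0,0,0,0.03,0,0.1,-0.5],[0,0,0,0.06,0,0.2,-0.5],[0,0,0,0.09,0,0.3,-0.5],[0,0,0,0.09,0,0.3,-0.5]]'
```

```text
time_s: 34.0
ee_pos: [0.427, 0.2201, 0.0394]
ee_rot: [-3.141, -0.0, 2.207]
wrist_force: [0.1, 0.2, -0.6]
gripper_width: 0.432
grip_force: 50.0
time_s: 34.5
ee_pos: [0.4265, 0.2208, 0.0365]
ee_rot: [-3.141, -0.0, 2.207]
wrist_force: [-0.0, -1.4, 0.2]
gripper_width: 0.431
grip_force: 50.0
```

```bash
python3 -m pendant '[[0,0,0,0.02,0,0.1,-0.5],[0,0,0,0.04,0,0.15,-0.5],[0,0,0,0.04,0,0.15,-0.5]]'; python3 -m pendant '[[0,0,0,0.02,0,0.05,-0.5],[0,0,0,0.03,0,0.1,-0.5],[0,0,0,0.03,0,0.1,-0.5]]'
```

```text
time_s: 34.88
ee_pos: [0.4264, 0.2211, 0.0351]
ee_rot: [3.142, 0.0, 2.207]
wrist_force: [0.4, -0.8, -1.6]
gripper_width: 0.431
grip_force: 50.0
time_s: 35.25
ee_pos: [0.4265, 0.2212, 0.0347]
ee_rot: [3.141, 0.0, 2.207]
wrist_force: [0.4, -4.1, 9.2]
gripper_width: 0.434
grip_force: 50.0
```

```bash
python3 -m pendant '[[0,0,0,0,0,0.03,-0.5],[0,0,0,0,0,0.06,-0.5],[0,0,0,0,0,0.06,-0.5]]'; python3 -m pendant '[[0,0,0,0,0,0.04,-0.5],[0,0,0,0,0,0.08,-0.5],[0,0,0,0,0,0.08,-0.5]]'
```

```text
time_s: 35.62
ee_pos: [0.4265, 0.2212, 0.0346]
ee_rot: [3.141, 0.0, 2.207]
wrist_force: [-1.7, -5.5, 17.6]
gripper_width: 0.434
grip_force: 50.0
time_s: 36.0
ee_pos: [0.4265, 0.2213, 0.0345]
ee_rot: [3.141, 0.0, 2.207]
wrist_force: [-4.8, -5.8, 29.5]
gripper_width: 0.428
grip_force: 50.0
```

```bash
python3 -m pendant '[[0,0,0,0,0,-0.1,0.3],[0,0,0,0,0,-0.1,0.3],[0,0,0,0,0,-0.1,0.3],[0,0,0,0,0,-0.1,0.3],[0,0,0,0.1,0,-2.5,0.3],[0,0,0,0.1,0,-4,-1],[0,0,0,0.1,0,-4,-1],[0,0,0,0.1,0,-4,-1],[0,0,0,0.1,0,-4,-1],[0,0,0,0.1,0,-4,-1]]' 10;  python3 -m pendant '[[0,0,0,0,0,0,-1],[0,0,0,0,0,0.6,-1],[0,0,0,0,0,1,-1],[0,0,0,0,0,1.3,-1],[0,0,0,0,0,1.3,-1]]'
```

```text
time_s: 37.25
ee_pos: [0.4253, 0.222, 0.0722]
ee_rot: [-3.141, -0.0, 2.207]
wrist_force: [0.6, 0.3, 0.8]
gripper_width: 0.127
grip_force: 0.0
time_s: 37.88
ee_pos: [0.4254, 0.2222, 0.0598]
ee_rot: [-3.141, -0.0, 2.207]
wrist_force: [-1.6, -0.5, 6.3]
gripper_width: 0.004
grip_force: 3.2
```

Contact on the head. Press to 25 N.

```bash
python3 -m pendant '[[0,0,0,0,0,0.1,-1],[0,0,0,0,0,0.15,-1],[0,0,0,0,0,0.15,-1]]'; python3 -m pendant '[[0,0,0,0,0,0.04,-1],[0,0,0,0,0,0.08,-1],[0,0,0,0,0,0.08,-1]]'
```

```text
time_s: 38.25
ee_pos: [0.4254, 0.2222, 0.0597]
ee_rot: [-3.141, -0.0, 2.207]
wrist_force: [-7.5, -4.6, 27.8]
gripper_width: 0.012
grip_force: 14.3
time_s: 38.62
ee_pos: [0.4255, 0.2223, 0.0596]
ee_rot: [-3.142, -0.0, 2.207]
wrist_force: [-10.0, -5.0, 40.2]
gripper_width: 0.001
grip_force: 19.9
```

Held firm at 40 N with no motion, so it is locked. Retreat and go back to the tape.

```bash
python3 -m pendant '[[0,0,0,0,0,-2,-1],[0,0,0,0,0,-6,-1],[0,0,0,0,0,-10,0.5],[0,0,0,0,0,-10,0.5],[0,0,0,0,0,-10,0.5]]'; python3 mv.py .6152 .1962 .16 2.213
```

```text
time_s: 39.25
ee_pos: [0.4252, 0.222, 0.1568]
ee_rot: [-3.141, -0.0, 2.207]
wrist_force: [0.3, -0.3, -0.2]
gripper_width: 0.309
grip_force: 0.0
row [-0.    -0.    -0.006] [-13.36  13.75  -0.32] dz now [0.4252 0.222  0.1568] [-3.141 -0.     2.207]
```

```bash
python3 -m pendant '[[0,0,-0.006,-4,4,-0.3,0.5],[0,0,-0.006,-8,8,-0.3,0.5],[0,0,-0.006,-12,12,-0.3,0.5],[0,0,-0.006,-13.36,13.75,-0.3,0.5],[0,0,-0.006,-13.36,13.75,-0.3,0.5],[0,0,-0.006,-13.36,13.75,-0.3,0.5]]'; python3 mv.py .6152 .1962 .0272 2.213
```

```text
time_s: 40.0
ee_pos: [0.6138, 0.1962, 0.1589]
ee_rot: [-3.139, -0.001, 2.213]
wrist_force: [-0.5, 0.4, -0.7]
gripper_width: 0.751
grip_force: 0.0
row [-0.003 -0.001 -0.   ] [-0.1   0.15 13.17] dz now [0.6138 0.1962 0.1589] [-3.139e+00 -1.000e-03  2.213e+00]
```

```bash
python3 -m pendant '[[0,0,0,-0.03,0.08,3,0.5],[0,0,0,-0.03,0.08,6,0.5],[0,0,0,-0.03,0.08,8.5,0.5],[0,0,0,-0.03,0.08,10.5,0.5],[0,0,0,-0.03,0.08,12,0.5],[0,0,0,-0.03,0.08,13,0.5],[0,0,0,-0.03,0.08,13,0.5],[0,0,0,-0.03,0.08,13,0.5]]'; python3 mv.py .6152 .1962 .0272 2.213
```

```text
time_s: 41.0
ee_pos: [0.6169, 0.1968, 0.0311]
ee_rot: [3.141, 0.0, 2.213]
wrist_force: [0.1, -0.3, 0.4]
gripper_width: 0.748
grip_force: 0.0
row [ 0.001  0.    -0.   ] [ 0.05 -0.17  0.39] dz now [0.6169 0.1968 0.0311] [3.141 0.    2.213]
```

```bash
python3 -m pendant '[[0,0,0,0.05,-0.14,0.2,0.5],[0,0,0,0.05,-0.14,0.35,0.5],[0,0,0,0.05,-0.14,0.35,0.5],[0,0,0,0.05,-0.14,0.35,0.5]]';python3 mv.py .6152 .1962 .0272 2.213
```

```text
time_s: 41.5
ee_pos: [0.615, 0.1962, 0.027]
ee_rot: [3.141, 0.0, 2.213]
wrist_force: [-0.6, -0.5, 0.1]
gripper_width: 0.754
grip_force: 0.0
row [ 0.  0. -0.] [-0.01  0.02 -0.02] dz now [0.615  0.1962 0.027 ] [3.141 0.    2.213]
```

```bash
python3 -m pendant '[[0,0,0,0,0,0,-0.5],[0,0,0,0,0,0,-0.5],[0,0,0,0,0,0,-0.5],[0,0,0,0,0,0,-0.5],[0,0,0,0,0,0,-0.5],[0,0,0,0,0,-2,-0.5],[0,0,0,0,0,-5,-0.5],[0,0,0,0,0,-8.2,-0.5],[0,0,0,0,0,-8.2,-0.5],[0,0,0,0,0,-8.2,-0.5]]' 20; python3 mv.py .5023 .3144 .0262 2.157
```

```text
time_s: 42.75
ee_pos: [0.6144, 0.1961, 0.1085]
ee_rot: [-3.141, -0.0, 2.213]
wrist_force: [-0.6, -0.3, -2.5]
gripper_width: 0.43
grip_force: 19.9
row [-0.001 -0.     0.056] [16.19 -1.89  8.24] dz now [0.6144 0.1961 0.1085] [-3.141 -0.     2.213]
```

The straight path crosses the bottle (top at 100 mm), so lift higher first.

```bash
python3 -m pendant '[[0,0,0,0,0,-2.5,-0.5],[0,0,0,0,0,-5,-0.5],[0,0,0,0,0,-5,-0.5],[0,0,0.02,4,-0.5,-5,-0.5],[0,0,0.04,8,-1,-5,-0.5],[0,0,0.056,12,-1.4,-5,-0.5],[0,0,0.056,16.2,-1.9,-5,-0.5],[0,0,0.056,16.2,-1.9,-5,-0.5],[0,0,0.056,16.2,-1.9,-5,-0.5]]'; python3 mv.py .5023 .3144 .0262 2.157
```

```text
time_s: 43.88
ee_pos: [0.5023, 0.3141, 0.1576]
ee_rot: [-3.14, 0.0, 2.158]
wrist_force: [-0.1, -0.2, -2.4]
gripper_width: 0.428
grip_force: 19.9
row [-0.002  0.     0.001] [ 0.03  0.04 13.14] dz now [0.5023 0.3141 0.1576] [-3.14   0.     2.158]
```

```bash
python3 -m pendant '[[0,0,0,0,0,3,-0.5],[0,0,0,0,0,6,-0.5],[0,0,0,0,0,8.5,-0.5],[0,0,0,0,0,10.5,-0.5],[0,0,0,0,0,12,-0.5],[0,0,0,0,0,12.6,-0.5],[0,0,0,0,0,12.6,-0.5],[0,0,0,0,0,12.6,-0.5]]'; python3 mv.py .5023 .3144 .0252 2.157
```

```text
time_s: 44.88
ee_pos: [0.5033, 0.3149, 0.0336]
ee_rot: [3.14, 0.0, 2.157]
wrist_force: [-0.4, 0.3, -2.7]
gripper_width: 0.428
grip_force: 19.9
row [ 0.001  0.    -0.   ] [ 0.01 -0.11  0.84] dz now [0.5033 0.3149 0.0336] [3.14  0.    2.157]
```

```bash
python3 -m pendant '[[0,0,0,0,-0.1,0.3,-0.5],[0,0,0,0,-0.1,0.5,-0.5],[0,0,0,0,-0.1,0.6,-0.5],[0,0,0,0,-0.1,0.6,-0.5],[0,0,0,0,-0.1,0.6,-0.5]]'; python3 mv.py .5023 .3144 .0252 2.157
```

```text
time_s: 45.5
ee_pos: [0.5019, 0.3141, 0.0269]
ee_rot: [3.142, -0.0, 2.157]
wrist_force: [0.1, -0.1, -2.8]
gripper_width: 0.433
grip_force: 19.9
row [ 0. -0. -0.] [0.   0.05 0.17] dz now [0.5019 0.3141 0.0269] [ 3.142 -0.     2.157]
```

```bash
python3 -m pendant '[[0,0,0,0,0.04,0.08,-0.5],[0,0,0,0,0.04,0.16,-0.5],[0,0,0,0,0.04,0.2,-0.5],[0,0,0,0,0.04,0.2,-0.5]]'
```

```text
time_s: 46.0
ee_pos: [0.5022, 0.3142, 0.0249]
ee_rot: [-3.142, -0.0, 2.157]
wrist_force: [0.4, -0.2, -2.2]
gripper_width: 0.429
grip_force: 19.9
```

```bash
python3 -m pendant '[[0,0,0,0,0,0.05,-0.5],[0,0,0,0,0,0.1,-0.5],[0,0,0,0,0,0.1,-0.5]]'; python3 -m pendant '[[0,0,0,0,0,0,0.4],[0,0,0,0,0,0,0.4],[0,0,0,0,0,0,0.4],[0,0,0,0,0,0,0.4],[0,0,0,0,0,-4,0.4],[0,0,0,0,0,-8,0.4],[0,0,0,0,0,-13,0.4],[0,0,0,0,0,-15,0.4],[0,0,0,0,0,-15,0.4]]'; python3 mv.py .5763 .2470 .17 2.213
```

```text
time_s: 46.38
ee_pos: [0.5022, 0.3143, 0.0248]
ee_rot: [3.142, -0.0, 2.157]
wrist_force: [-3.4, -1.4, 9.7]
gripper_width: 0.424
grip_force: 20.1
time_s: 47.5
ee_pos: [0.5031, 0.3148, 0.1755]
ee_rot: [3.138, 0.0, 2.157]
wrist_force: [-0.7, -0.0, -1.4]
gripper_width: 0.702
grip_force: 0.0
row [ 0.003  0.    -0.056] [-9.7   2.34  0.56] dz now [0.5031 0.3148 0.1755] [3.138 0.    2.157]
```

Tape placed with contact. Now the bottle.

```bash
python3 -m pendant '[[0,0,-0.02,-4,1,0,0.4],[0,0,-0.056,-8,2,0,0.4],[0,0,-0.056,-9.7,2.34,0,0.4],[0,0,-0.056,-9.7,2.34,0,0.4],[0,0,-0.056,-9.7,2.34,3,0.4],[0,0,-0.056,-9.7,2.34,6,0.4],[0,0,-0.056,-9.7,2.34,9,0.4],[0,0,-0.056,-9.7,2.34,12,0.4],[0,0,-0.056,-9.7,2.34,13.4,0.4],[0,0,-0.056,-9.7,2.34,13.4,0.4]]'; python3 mv.py .5763 .2470 .0338 2.213
```

```text
time_s: 48.75
ee_pos: [0.5741, 0.2467, 0.0391]
ee_rot: [-3.14, -0.001, 2.213]
wrist_force: [0.0, -0.6, 0.2]
gripper_width: 0.7
grip_force: 0.0
row [-0.002 -0.001  0.   ] [-0.1   0.19  0.53] dz now [0.5741 0.2467 0.0391] [-3.140e+00 -1.000e-03  2.213e+00]
```

```bash
python3 -m pendant '[[0,0,0,-0.08,0.1,0.2,0.4],[0,0,0,-0.08,0.1,0.3,0.4],[0,0,0,-0.08,0.1,0.3,0.4],[0,0,0,-0.08,0.1,0.3,0.4]]'; python3 mv.py .5763 .2470 .0338 2.213
```

```text
time_s: 49.25
ee_pos: [0.5768, 0.2463, 0.0373]
ee_rot: [3.141, 0.0, 2.213]
wrist_force: [0.5, 1.1, 0.1]
gripper_width: 0.701
grip_force: 0.0
row [ 0.  0. -0.] [0.08 0.   0.35] dz now [0.5768 0.2463 0.0373] [3.141 0.    2.213]
```

```bash
python3 -m pendant '[[0,0,0,0.06,-0.02,0.15,0.4],[0,0,0,0.06,-0.02,0.3,0.4],[0,0,0,0.06,-0.02,0.3,0.4],[0,0,0,0.06,-0.02,0.3,0.4]]'; python3 mv.py .5763 .2470 .0338 2.213
```

```text
time_s: 49.75
ee_pos: [0.5761, 0.2467, 0.0338]
ee_rot: [-3.142, -0.0, 2.213]
wrist_force: [-0.1, 0.5, -0.5]
gripper_width: 0.701
grip_force: 0.0
row [-0. -0. -0.] [0.01 0.04 0.  ] dz now [0.5761 0.2467 0.0338] [-3.142 -0.     2.213]
```

```bash
python3 -m pendant '[[0,0,0,0,0,0,-0.6],[0,0,0,0,0,0,-0.6],[0,0,0,0,0,0,-0.6],[0,0,0,0,0,0,-0.6],[0,0,0,0,0,0,-0.6],[0,0,0,0,0,-3,-0.6],[0,0,0,0,0,-7,-0.6],[0,0,0,0,0,-10.5,-0.6],[0,0,0,0,0,-10.5,-0.6],[0,0,0,0,0,-10.5,-0.6]]' 10; python3 mv.py .4617 .3800 .0325 2.153
```

```text
time_s: 51.0
ee_pos: [0.5755, 0.2464, 0.138]
ee_rot: [-3.141, -0.0, 2.213]
wrist_force: [0.3, -0.8, -1.4]
gripper_width: 0.374
grip_force: 10.0
row [-0.001 -0.     0.06 ] [17.51 -1.1  10.56] dz now [0.5755 0.2464 0.138 ] [-3.141 -0.     2.213]
```

```bash
python3 -m pendant '[[0,0,0.02,4,-0.3,0,-0.6],[0,0,0.04,8,-0.6,0,-0.6],[0,0,0.06,12,-0.9,0,-0.6],[0,0,0.06,17.5,-1.1,0,-0.6],[0,0,0.06,17.5,-1.1,0,-0.6],[0,0,0.06,17.5,-1.1,3,-0.6],[0,0,0.06,17.5,-1.1,6,-0.6],[0,0,0.06,17.5,-1.1,8.5,-0.6],[0,0,0.06,17.5,-1.1,9.8,-0.6],[0,0,0.06,17.5,-1.1,9.8,-0.6]]'; python3 mv.py .4617 .3800 .0317 2.153
```

```text
time_s: 52.25
ee_pos: [0.462, 0.3792, 0.0396]
ee_rot: [-3.139, 0.0, 2.152]
wrist_force: [0.1, 0.7, -0.2]
gripper_width: 0.37
grip_force: 10.0
row [-0.003  0.    -0.001] [0.09 0.02 0.79] dz now [0.462  0.3792 0.0396] [-3.139  0.     2.152]
```

```bash
python3 -m pendant '[[0,0,0,0.05,0,0.2,-0.6],[0,0,0,0.05,0,0.4,-0.6],[0,0,0,0.05,0,0.6,-0.6],[0,0,0,0.05,0,0.6,-0.6],[0,0,0,0.05,0,0.6,-0.6]]'; python3 mv.py .4617 .3800 .0317 2.153
```

```text
time_s: 52.88
ee_pos: [0.4622, 0.3807, 0.035]
ee_rot: [3.141, -0.0, 2.153]
wrist_force: [0.8, -0.2, -1.5]
gripper_width: 0.372
grip_force: 10.0
row [ 0. -0. -0.] [-0.03 -0.08  0.33] dz now [0.4622 0.3807 0.035 ] [ 3.141 -0.     2.153]
```

```bash
python3 -m pendant '[[0,0,0,-0.03,-0.06,0.15,-0.6],[0,0,0,-0.03,-0.06,0.25,-0.6],[0,0,0,-0.03,-0.06,0.35,-0.6],[0,0,0,-0.03,-0.06,0.35,-0.6]]'; python3 mv.py .4617 .3800 .0317 2.153
```

```text
time_s: 53.38
ee_pos: [0.462, 0.3802, 0.0317]
ee_rot: [3.141, -0.0, 2.153]
wrist_force: [0.1, -1.4, 3.8]
gripper_width: 0.372
grip_force: 10.0
row [ 0. -0. -0.] [-0.   -0.04  0.  ] dz now [0.462  0.3802 0.0317] [ 3.141 -0.     2.153]
```

Contact at 3.8 N. Release, retreat, and check by numbers against the first measurements (same viewpoint as w1).

```bash
python3 -m pendant '[[0,0,0,0,0,0,0.4],[0,0,0,0,0,0,0.4],[0,0,0,0,0,0,0.4],[0,0,0,0,0,0,0.4],[0,0,0,0,0,-5,0.4],[0,0,0,0,0,-10,0.4],[0,0,0,-4,0,-16,0.4],[0,0,0,-7,0,-22,0.4],[0,0,0,-7,0,-24.6,0.4],[0,0,0,-7,0,-24.6,0.4]]'; python3 mv.py .4907 .3164 .278 2.159;
```

```text
time_s: 54.62
ee_pos: [0.5022, 0.322, 0.281]
ee_rot: [3.135, 0.0, 2.152]
wrist_force: [-0.8, 0.2, -1.3]
gripper_width: 0.699
grip_force: 0.0
row [ 0.006  0.    -0.007] [ 0.16 -1.27  0.29] dz now [0.5022 0.322  0.281 ] [3.135 0.    2.152]
```

```bash
python3 -m pendant '[[0,0,0,0,-1.2,0.2,0.4],[0,0,0,0,-1.2,0.2,0.4],[0,0,0,0,-1.2,0.2,0.4],[0,0,0,0,-1.2,0.2,0.4]]' >/dev/null; python3 - <<'E'
from h import *
im,k_=cam('wrist');np.save('w1.npy',im);np.save('w1k.npy',k_[3])
from meas import *
get('tray',(H>100)&(H<125)&(S>120),.010,(240,80,375,225))
get('tape',(H>22)&(H<36)&(S>150),.058,(255,150,320,218))
get('cap',((H<6)|(H>174))&(S>130),.098,(265,105,315,150))
c=np.array([.3736,.2924])-.010*np.array([-.594,.8045]);t=.636
ex=np.array([np.cos(t),np.sin(t)]);ey=np.array([-ex[1],ex[0]])
def prof(rng,fn,z,lab):
    P=np.array([np.r_[c+ex*fn(a)[0]/1000+ey*fn(a)[1]/1000,z] for a in rng]);uv=proj(k,P).round().astype(int)
    print(lab,[(int(a),*map(int,im[v,u])) for a,(u,v) in zip(rng,uv)])
prof(range(74,94,2),lambda a:(10,a),.034,'+y stone end')
prof(range(-110,-52,2),lambda a:(0,a),.065,'wedge head')
for y in(-45,60): prof(range(-36,-18,2),lambda a:(a,y),.034,f'-x y{y}');prof(range(18,37,2),lambda a:(a,y),.034,f'+x y{y}')
E
```

```text
tray [ 260   89   90  128 8539] [502.6 355.1] [122.7 184. ] yaw 0.581
tape [ 273  159   29   48 1133] [498.7 316.9] [37.7 64. ] yaw 0.581
cap [283 120  16  16 209] [460.9 379.2] [17.1 16.5] yaw -0.99
+y stone end [(74, 129, 137, 137), (76, 132, 138, 136), (78, 130, 136, 137), (80, 134, 141, 139), (82, 130, 139, 137), (84, 127, 134, 134), (86, 147, 154, 165), (88, 151, 158, 168), (90, 152, 158, 168), (92, 151, 159, 169)]
wedge head [(-110, 146, 138, 116), (-108, 147, 139, 118), (-106, 148, 141, 120), (-104, 148, 143, 122), (-102, 235, 210, 161), (-100, 212, 194, 163), (-98, 146, 154, 165), (-96, 147, 153, 164), (-94, 146, 152, 162), (-92, 147, 150, 159), (-90, 174, 121, 76), (-88, 171, 117, 74), (-86, 176, 125, 77), (-84, 177, 123, 78), (-82, 172, 122, 80), (-80, 176, 125, 80), (-78, 179, 128, 77), (-76, 181, 127, 79), (-74, 178, 122, 76), (-72, 177, 120, 74), (-70, 172, 117, 75), (-68, 168, 116, 74), (-66, 124, 86, 51), (-64, 78, 54, 37), (-62, 82, 59, 39), (-60, 74, 49, 30), (-58, 77, 55, 41), (-56, 192, 201, 200), (-54, 198, 206, 206)]
-x y-45 [(-36, 252, 221, 146), (-34, 251, 220, 146), (-32, 253, 222, 147), (-30, 252, 221, 146), (-28, 252, 220, 144), (-26, 227, 197, 131), (-24, 194, 201, 200), (-22, 195, 202, 201), (-20, 194, 202, 200)]
+x y-45 [(18, 126, 132, 130), (20, 125, 132, 131), (22, 126, 135, 132), (24, 96, 102, 101), (26, 84, 90, 89), (28, 201, 200, 194), (30, 255, 255, 255), (32, 189, 187, 181), (34, 116, 118, 112), (36, 110, 123, 116)]
-x y60 [(-36, 121, 128, 129), (-34, 97, 104, 107), (-32, 173, 145, 92), (-30, 174, 145, 90), (-28, 174, 144, 89), (-26, 174, 145, 90), (-24, 125, 135, 134), (-22, 126, 135, 132), (-20, 127, 133, 132)]
+x y60 [(18, 128, 135, 134), (20, 127, 134, 134), (22, 131, 138, 138), (24, 91, 97, 98), (26, 86, 92, 91), (28, 206, 206, 199), (30, 209, 208, 201), (32, 154, 153, 146), (34, 110, 112, 107), (36, 62, 69, 66)]
```

```bash
python3 -c "
from cell import *
print(job_done())"
```

```text
the job is handed in; nothing more can be done
None
```

The job is handed in at about 55 s: the stone lies against the plain stop and the wedge held without moving at about 40 N. The tape measure and bottle are back upright within about 1–2 mm of where they stood, by my camera measurements; the judge's verdict was not shown.

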